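Fit the cover of a garage-door key switch and hold its key turned

TASK

Lower the steel cover plate over the two locating pins of the grey key-switch box until it lies flush on the box. Then take the key out of its wooden stand, push it fully home into the lock in the middle of the cover (its pins are sticky, so it will need a wiggle on the way down) and turn it a full quarter turn clockwise, seen from above, against its return spring. Finish while still gripping the key and holding it turned, and leave the other things on the table where they are.

Things in the scene. Friction and masses are not known exactly. Their poses are not given: they have to be found in the camera images.
- switch_box: Grey aluminium back box of a key switch, fixed to the table: 80 mm (its x) x 112 mm (its y) x 50 mm high, small black cable gland on its +x side. Origin: centre of the underside; z up. Two upright steel locating pins stand on its top; between them a rectangular steel lock face, 25 mm (x) x 30 mm (y), stands 5 mm proud of the top.
- pin_a (a point): Top of the locating pin at the box's x = 0, y = +44 mm: 8 mm diameter, 13 mm high above the box's top, its last 4 mm tapered. The point is 63 mm above the table. Axes as the box.
- pin_b (a point): Top of the other locating pin, alike, at the box's x = 0, y = -44 mm.
- keyhole (a point): Centre of the key slot on the upper surface of the lock face, 55 mm above the table, on the box's vertical centre line; axes as the box. Slot 14 mm long (x), 7.6 mm wide (y), fixed: the key enters only with its blade within 0.3 rad of x (either way round), turns further only when home (shoulder on the face), and once turned cannot be pulled out.
- lock_plug (a joint): Turn of the plug under the face, carried by the key: 0 at rest, grows clockwise from above, stop at 1.62 rad. A spring returns it (0.11 N m at a quarter turn); it lags the key by up to 0.1 rad. Above it two pairs of sticky pins stop a straight push under 20 N, about 17 and 13 mm before home: press down gently (3 to 10 N) and rock the key 0.15 to 0.28 rad both ways to slip past.
- cover: Loose steel cover plate, flat on the table: 80 mm (its x) x 112 mm (its y) x 5 mm, about 0.22 kg. Origin: centre of the underside; z up. Through holes of 10 mm diameter at x = 0, y = +44 and -44 mm for the pins; a rectangular opening of 28 x 36 mm in the middle, into which the lock face comes up. Fits either way round.
- cover_grip (a point): Middle of the raised rectangular collar round the cover's opening: 36 mm (cover's x) x 44 mm (y) outside, walls 4 mm, rising 12 mm above the plate. The point is 11 mm above the cover's underside, 6 mm below the collar's rim; axes as the cover. With the cover flush on the box it is 61 mm above the table, over the keyhole. Can be pinched from above across the 36 mm.
- key_grip (a point): Centre of the flat black bow (grip) of the loose key, which starts upright in the stand, blade down. Bow: 26 mm (key's x) x 9 mm (y) x 30 mm high (z up). Below it an 8 mm round stem and a round shoulder, 16 mm diameter, whose underside is 37 mm below this point. Key 80 mm long, 0.04 kg. When home, the shoulder rests on the lock face and this point is 37 mm above the keyhole.
- key_tip (a point): Tip of the key's blade, 65 mm below the centre of the bow and 28 mm below the shoulder; axes as the bow. Under the shoulder a 4 mm round neck, 14 mm long, then the flat blade 12 mm wide (key's x), 4 mm thick (y), narrowing to 3 mm wide over its last 6 mm (to 1.6 mm thick in the last 2 mm).
- key_stand: Light wooden block 50 x 50 x 32 mm, fixed to the table, with a slot (14 x 6 mm, 30 mm deep, long side along its x) in its top, in which the key stands with its shoulder on the top of the block. Origin: centre of the underside.
- tape_roll: Bystander: small dark roll of tape lying flat, 53 x 51 x 19 mm. Origin: centre of underside.
- measure: Bystander: yellow tape measure standing on its base, 36 x 77 x 62 mm. Origin: centre of underside.
- screw_jar: Bystander: clear jar of screws with a green lid, 54 mm diameter, 82 mm high. Origin: centre of underside.
- offcut: Bystander: wooden off-cut, 38 x 60 x 19 mm. Origin: centre of underside.
Mind the look-alikes: they are no part of the job. What is shaped like the part that bears key_grip but orange or red is not meant.

How it is judged:
On the way, in this order (a step that is already met when the one before it is completed fails the run):
1. the cover lies flush on the box, over both pins (z of cover_grip in the frame of switch_box below 0.063 m and horizontal distance between cover_grip and keyhole below 0.004 m and angle between the y axis of cover_grip and the y axis of switch_box, either way round below 0.06 rad and angle between cover_grip's own z axis and vertical below 0.03 rad), for 0.2 s.
2. the key is home in the lock, not yet turned (z of key_grip in the frame of keyhole below 0.0395 m and horizontal distance between key_grip and keyhole below 0.006 m and angle between key_grip's own z axis and vertical below 0.12 rad and value of joint lock_plug below 0.5 rad), for 0.1 s.
3. the key is turned a quarter turn (value of joint lock_plug above 1.3 rad), for 0.3 s.
At the end, for the whole second after the job is handed in: The cover lies flush on the box over both pins (within 2 mm of height, 4 mm sideways, 0.03 rad of tilt); the key is in the lock (shoulder within 4 mm of the lock face) and upright, gripped by the fingers, and keeps the plug turned by more than 1.3 rad (75 degrees) clockwise through the last second (value of joint lock_plug above 1.3 rad and contact force between the fingers and key above 2 N and z of key_grip in the frame of keyhole below 0.041 m and horizontal distance between key_grip and keyhole below 0.006 m and angle between key_grip's own z axis and vertical below 0.12 rad and angle between the x axis of key_grip and the y axis of keyhole, either way round below 0.4 rad and z of cover_grip in the frame of switch_box below 0.063 m and horizontal distance between cover_grip and keyhole below 0.004 m and angle between cover_grip's own z axis and vertical below 0.03 rad); the arm keeps its last pose, push and grip.
It fails at once if a bystander was moved more than 30 mm (distance of any of tape_roll, measure, screw_jar, offcut from where it was at the start of the episode above 0.03 m).
It also fails if it takes over 72 s, if anything falls off the work surface, if the arm or the gripper's body presses on something with over 40 N, if the wrist force passes 120 N, or if a joint passes its speed limit or range.

ROBOT

A 6-joint arm with a two-finger parallel gripper is mounted at the origin on a cart in front of the work surface, level with it; the furniture and walls round the work are solid. World frame = base frame: x ahead of the robot, y to its left, z up, the work surface at z = 0. Lengths are in m, angles in rad, forces in N, time in s.
With the tool pointing down it reaches from about 0.325 to 0.9 m from the base axis. Payload 3.5 kg.
Tool frame: the origin (TCP) lies midway between the tips of the shut fingers; the grasp point (between the pads) lies 19 mm behind it; z points along the fingers, y is the direction in which the jaws open and shut (so a half turn about z gives the same grasp; the last joint's range is limited). The gripper opens to 85 mm and grips with 20 to 120 N. Pads are 22 mm wide; open, the fingers measure 114 mm over their backs; the gripper's body (76 mm by 85 mm) begins 54 mm behind the grasp point. The pads swing forward as they close: fully open they stand 13 mm farther back than shut.
Start: joints at [1.175, 0.276, -0.026, 1.268, 0, 1.467], TCP at [0.18, 0.598, 0.231] pointing down, gripper open.
Joint ranges: [-3.12, 3.12], [-0.85, 1.88], [-1.08, 1.24], [-1.95, 2.15], [-1.57, 1.53], [-3.14, 3.14]. Speed limits (rad/s): [2.57, 2.57, 3.14, 3.14, 3.14, 3.14].

INTERFACE

Orientations are given as a rotation vector (axis times angle).
In Python, from station import readout, optics, ticket gives the robot as it stands.
- The arm moves only by the tool send_rows, never from a script. Its argument "increments" is a list of rows, each a list of 3 entries, a list of its own where there are three numbers: the opening in per cent of the stroke, from 0 (shut) to 100 (fully open), then the shift along the tool's x, y, z in mm, then the turn about the tool's z in rad. In form: [[hand, [x, y, z], roll], ...]. A call has exactly 5 rows; each row shifts and turns the commanded pose from where the row before left it, along the tool's axes as they then stand; what a row does not reach is not made up. A row lasts 1/12 s, in which the tool goes at most 41.7 mm and 7.16 degrees, less where a joint would pass 70% of its speed; a pose out of reach is approached as far as the arm can. A call with a gripper value outside its range is refused whole. The fingers move at their own pace and stop on an object; "newtons" is the grip in N (left out, the last holds). Time passes only in rows, so rows that do not move let the fingers close, or fill a call up. It gives the time, the measured TCP pose, the force and the opening at its end, in the units of the state.
- readout.sense(): the state, without advancing time (a new reading comes with each control period).
- optics.get_image(name): name is "scene" or "top" or "wrist"; returns a dict with "frame" (384x512x3 uint8, red, green, blue), "intrinsics" (3x3 intrinsics, pixels), "dist_coeffs" ([k1, k2, p1, p2, k3] as OpenCV has them; the pictures are not rectified), "world_to_cam" (4x4, takes a point from world to camera coordinates). Camera axes: x right, y up, looking along -z (the intrinsics and any distortion apply to the point x, -y, -z); pixel columns grow to the right and rows downward; lengths in m; the calibration is good to about 2 mm. A picture is of the moment at which its call begins. There is no depth.
- ticket.finish_job(): hands the job in, once; it reports no verdict.
Trained networks look in the newest picture that a camera, given by its name, has taken for a name from the list of things; names that differ only in an ending like _2 or _b are one class to them, and where a whole thing is asked for, a point or a joint stands for the part that bears it (a point fixed in the world has none). Each returns a list of dicts, best first, with "conf" (0 to 1); they miss things now and then, are a little off and sometimes report something else, mostly with a low value. They report only what shows in the picture. A call takes as long as a camera call. They do not tell look-alikes from the thing itself.
- optics.spot_in(label, camera): "centre" ([x, y, z] in m, in world coordinates, good to about 4 mm: the middle of the surface that is visible of it).
- optics.masks_of(label, camera): "pixels" (384x512 bool, what is visible of it).
- optics.pinpoint(label, camera): "centre" ([x, y, z] in m, in world coordinates, good to about 4 mm: a listed point, or the origin of a listed thing).
The state is a dict: "t": time; "qpos": joint angles; "qvel": joint speeds; "effort": joint torques, N m; "eef_pos": TCP position; "orientation": TCP orientation; "contact_force": force on the tool from outside, world axes, zero at the start; "moment": the same for the moment, N m; "width": finger opening in m.
Only numpy, scipy, OpenCV 4.12 (cv2) and the standard library are available. Lean on these libraries where they do the work, as an engineer would, in place of code of your own. Each camera call takes 0.05 s, during which the arm holds its last target.

## Working session

There is one attempt and no reset: what is moved stays moved. The work goes in short steps, Python scripts to look and compute and a tool call to move; the robot and the scene stay as the last step left them, time stands still between calls to the robot, and variables do not carry over. Pictures are saved under pics/ and viewed, and the job is handed in when it is done.

Besides the shell and the picture viewer there is one more tool, called after "Request:" as a command line: name --argument value ..., lists and objects as JSON in quotes. send_rows: Moves the arm, as the interface text tells. Its arguments: {"type":"object","properties":{"increments":{"type":"array","items":{"type":"array"}},"newtons":{"type":"number"}},"required":["increments"]}

```bash
mkdir -p pics; ls; python3 - <<'E'
from station import readout, optics
import cv2
s=readout.sense(); print(s)
for c in ["scene","top","wrist"]:
    r=optics.get_image(c); cv2.imwrite(f"pics/{c}0.png",r["frame"][:,:,::-1]); print(c,r["intrinsics"].tolist(),r["dist_coeffs"],r["world_to_cam"].round(4).tolist())
E
```

```text
pics
{'t': 0.0, 'qpos': array([ 1.17458935e+00,  2.77149069e-01, -2.78608199e-02,  1.26799492e+00,
       -3.26035337e-05,  1.46740251e+00]), 'qvel': array([ 0.00014589,  0.00043602,  0.00043737, -0.00094932, -0.00051025,
        0.00023615]), 'effort': array([ 7.20245807e-04, -4.45510519e+01,  2.95202422e+01,  1.66065601e-02,
       -3.55741668e-04, -1.88361838e-06]), 'eef_pos': array([0.18012237, 0.59768317, 0.23015916]), 'orientation': array([-0.45823307, -3.10747226,  0.00337351]), 'contact_force': array([-0.80009142, -0.01909179,  0.21653212]), 'moment': array([-0.00340808,  0.05367466, -0.03434005]), 'width': 0.0854084362718699}
scene [[486.65763365982957, 0.0, 249.880742203212], [0.0, 486.65763365982957, 196.49985801096537], [0.0, 0.0, 1.0]] [-0.14445504  0.          0.          0.          0.        ] [[-0.8666, -0.4988, -0.0148, 0.3683], [0.2086, -0.389, 0.8973, -0.2351], [-0.4533, 0.7745, 0.4411, -0.6898], [0.0, 0.0, 0.0, 1.0]]
top [[439.8948784142616, 0.0, 252.22143584234476], [0.0, 439.8948784142616, 194.5446887076584], [0.0, 0.0, 1.0]] [-0.16394543  0.          0.          0.          0.        ] [[0.0413, -0.9991, -0.0015, -0.2011], [0.9758, 0.04, 0.215, -0.5222], [-0.2148, -0.0103, 0.9766, -1.0788], [0.0, 0.0, 0.0, 1.0]]
wrist [[343.26279538868135, 0.0, 258.4367244247281], [0.0, 343.26279538868135, 183.40018968365277], [0.0, 0.0, 1.0]] [-0.10640294  0.          0.          0.          0.        ] [[0.2878, 0.9577, -0.003, -0.6231], [-0.925, 0.2772, -0.2599, 0.0333], [-0.2481, 0.0776, 0.9656, -0.3792], [0.0, 0.0, 0.0, 1.0]]
```

View pics/scene0.png

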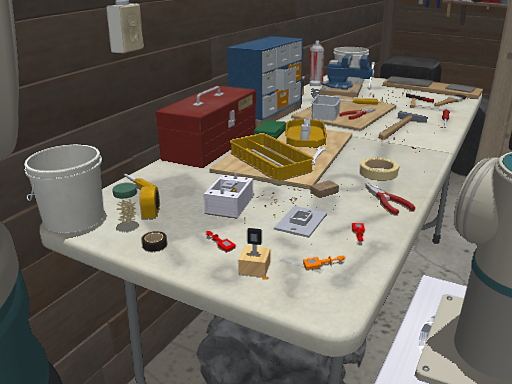

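View pics/top0.png

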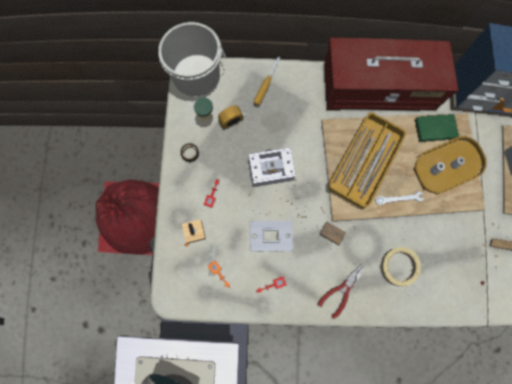

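View pics/wrist0.png

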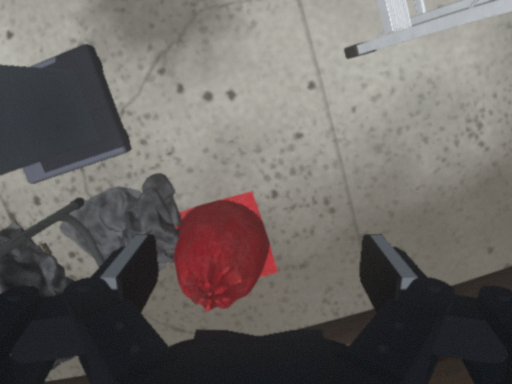

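```bash
python3 - <<'E'
from station import readout, optics
import numpy as np
for c in ["top","scene"]:
    optics.get_image(c)
    for l in ["switch_box","pin_a","keyhole","cover","cover_grip","key_grip","key_tip","key_stand","tape_roll","measure","screw_jar","offcut"]:
        for d in optics.pinpoint(l,c)[:4]: print(c,l,np.round(d["centre"],4).tolist(),round(float(d["conf"]),2))
E
```

```text
top switch_box [0.6155, -0.2267, -0.0001] 0.79
top switch_box [0.4325, -0.0298, 0.0752] 0.69
top pin_a [0.6092, -0.1867, 0.0643] 0.74
top pin_a [0.6246, -0.2725, 0.0607] 0.72
top pin_a [0.4311, -0.0289, 0.0004] 0.47
top keyhole [0.6157, -0.2312, 0.0547] 0.61
top cover [0.4331, -0.2354, 0.0029] 0.76
top cover [0.4437, -0.3985, -0.0045] 0.73
top cover_grip [0.4342, -0.2313, 0.0091] 0.81
top cover_grip [0.6055, -0.1891, 0.0654] 0.28
top key_grip [0.345, -0.0889, 0.0026] 0.68
top key_grip [0.311, -0.2569, 0.0067] 0.58
top key_grip [0.433, -0.031, 0.0726] 0.5
top key_grip [0.5207, -0.0649, 0.0046] 0.49
top key_tip [0.5802, -0.0796, 0.0092] 0.72
top key_tip [0.2943, -0.1314, 0.0096] 0.66
top key_tip [0.4328, -0.0318, 0.0017] 0.63
top key_tip [0.2853, -0.1992, 0.0119] 0.47
top key_stand [0.4333, -0.0269, 0.0031] 0.76
top tape_roll [0.6507, -0.0035, 0.0006] 0.73
top tape_roll [0.7542, -0.112, -0.0012] 0.25
top measure [0.7565, -0.1124, -0.0009] 0.91
top screw_jar [0.7571, -0.0386, 0.0005] 0.93
top screw_jar [0.4297, -0.2307, 0.0006] 0.48
top offcut [0.4413, -0.399, -0.0008] 0.61
scene switch
[... 281 characters left out ...]
33, 0.0103] 0.6
scene cover_grip [0.6517, 0.0006, -0.0005] 0.48
scene key_grip [0.6237, -0.273, 0.0639] 0.72
scene key_grip [0.3086, -0.2633, 0.0058] 0.64
scene key_grip [0.5212, -0.0631, 0.0086] 0.61
scene key_grip [0.4333, -0.0318, 0.0651] 0.6
scene key_tip [0.433, -0.0274, 0.0009] 0.84
scene key_tip [0.2962, -0.1317, 0.0078] 0.76
scene key_tip [0.2815, -0.2005, 0.0116] 0.71
scene key_tip [0.5837, -0.0852, 0.0131] 0.62
scene key_stand [0.4328, -0.0273, -0.0022] 0.7
scene tape_roll [0.6537, -0.0001, -0.0011] 0.62
scene measure [0.7592, -0.1172, -0.0066] 0.92
scene screw_jar [0.7569, -0.0378, -0.002] 0.74
scene offcut [0.4304, -0.0274, 0.0038] 0.65
scene offcut [0.4461, -0.3989, 0.0035] 0.64
```

The scene image shows the black-bow key upright in the stand at about (255,240). The top image shows it at about (193,231).
- **Key look-alikes (top image):** red at (211,193), orange at (217,272) and red at (272,285). All are lying flat and the wrong colour, so I choose the black one.
- **Cover:** grey plate at (272,236) in the top image. The off-cut at (332,233) also came up under that label.
- **Box:** white-grey, at (272,167).

Next, a close crop to check the choice.

```bash
cat > h.py <<'E'
from station import readout, optics
import numpy as np, cv2
from scipy.spatial.transform import Rotation as R
def proj(im,P):
    P=np.atleast_2d(P); W=np.array(im["world_to_cam"]); C=P@W[:3,:3].T+W[:3,3]; C=C*[1,-1,-1]
    return cv2.projectPoints(C,np.zeros(3),np.zeros(3),im["intrinsics"],im["dist_coeffs"])[0][:,0]
def unproj(im,px,z):
    u=cv2.undistortPoints(np.array(px,float).reshape(-1,1,2),im["intrinsics"],im["dist_coeffs"])[:,0]
    W=np.array(im["world_to_cam"]); d=np.c_[u[:,0],-u[:,1],-np.ones(len(u))]@W[:3,:3]; c=-W[:3,:3].T@W[:3,3]
    return c+d*((z-c[2])/d[:,2])[:,None]
def pose():
    s=readout.sense(); return s,R.from_rotvec(s["orientation"])
def plan(target,yang=None):
    """shift in tool axes (mm) to TCP target and roll to make tool y at world angle yang (mod pi)"""
    s,r=pose(); d=np.array(target)-s["eef_pos"]
    y=r.apply([0,1,0]); a=np.arctan2(y[1],y[0])
    print("TCP",s["eef_pos"].round(4),"yang",round(a,4),"q6",round(s["qpos"][5],3),"F",s["contact_force"].round(1),"w",round(s["width"],4),"t",round(s["t"],2),"z",r.apply([0,0,1]).round(4))
    print("shift mm",(r.inv().apply(d)*1000).round(1), "roll", None if yang is None else -(round((yang-a+np.pi/2)%np.pi-np.pi/2,4)))
def crop(im,cx,cy,h,name,k=6,marks=None):
    f=im["frame"][:,:,::-1].copy(); cx,cy=int(cx),int(cy)
    x0,y0=max(cx-h,0),max(cy-h,0)
    c=f[y0:cy+h,x0:cx+h]
    c=cv2.resize(c,None,fx=k,fy=k,interpolation=cv2.INTER_CUBIC)
    if marks is not None:
        for m in np.atleast_2d(marks): cv2.circle(c,(int((m[0]-x0+.5)*k),int((m[1]-y0+.5)*k)),3,(0,0,255),1)
    cv2.imwrite(f"pics/{name}.png",c)
E
python3 - <<'E'
from h import *
a=optics.get_image("scene"); crop(a,255,250,40,"cs",5)
b=optics.get_image("top"); crop(b,193,231,25,"ct",10); crop(b,272,205,65,"ct2",4)
c=optics.get_image("wrist");W=np.array(c["world_to_cam"]); s,r=pose()
print("cam in tool",r.inv().apply(-W[:3,:3].T@W[:3,3]-s["eef_pos"]), r.inv().as_matrix()@W[:3,:3].T)
ims=[cv2.imread(f"pics/{n}.png") for n in("cs","ct")]; cv2.imwrite("pics/cc.png",cv2.hconcat([cv2.resize(i,(390,390)) for i in ims]))
plan([0.40,0.25,0.23],0)
E
```

```text
cam in tool [ 0.06693273 -0.00045946 -0.14269776] [[ 8.32651706e-04  9.65567458e-01  2.60151476e-01]
 [ 9.99999202e-01 -1.05112730e-03  7.00681305e-04]
 [ 9.50007386e-04  2.60150685e-01 -9.65567563e-01]]
TCP [0.1804 0.5984 0.2313] yang 1.278 q6 1.467 F [ 0.5  0.4 -0.4] w 0.0851 t 1.6 z [ 0. -0. -1.]
shift mm [-310.8 -270.2    1.3] roll 1.278
```

View pics/cc.png

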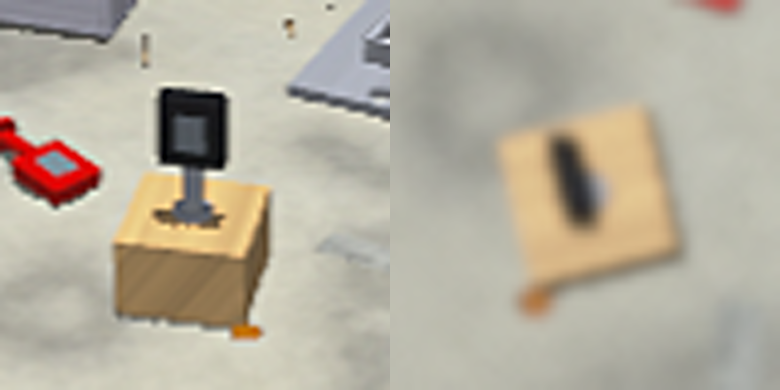

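View pics/ct2.png

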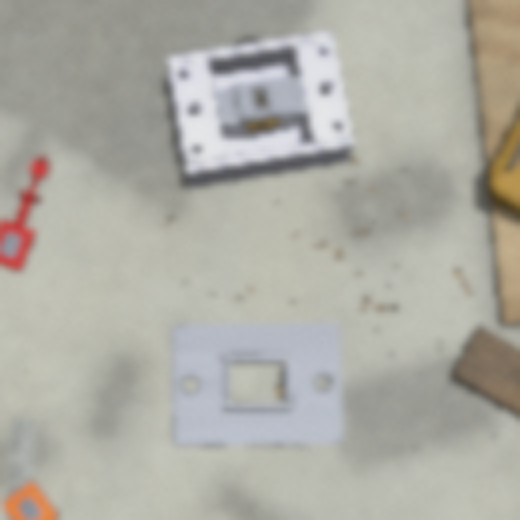

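The crop confirms the black-bowed key upright in the wooden stand. I'll move towards the cover first.

Request:
send_rows --increments '[[100, [-28, -24, 0], 0], [100, [-28, -24, 0], 0], [100, [-28, -24, 0], 0], [100, [-28, -24, 0], 0], [100, [-28, -24, 0], 0]]' --newtons 40

```text
t: 2.02
eef_pos: [0.2804, 0.4417, 0.2314]
orientation: [0.457, 3.108, 0.0]
contact_force: [0.1, 0.1, 0.7]
width: 0.0855
```

Request:
send_rows --increments '[[100, [-28, -24, 0], 0], [100, [-28, -24, 0], 0], [100, [-28, -24, 0], 0], [100, [-28, -24, 0], 0], [100, [-28, -24, 0], 0]]'

```text
t: 2.43
eef_pos: [0.3798, 0.2862, 0.2316]
orientation: [0.458, 3.107, 0.001]
contact_force: [0.5, 0.7, -0.2]
width: 0.0854
```

Request:
send_rows --increments '[[100, [0, 0, 0], 0.12], [100, [0, 0, 0], 0.12], [100, [0, 0, 0], 0.12], [100, [0, 0, 0], 0.12], [100, [0, 0, 0], 0.12]]'

```text
t: 2.85
eef_pos: [0.3794, 0.2876, 0.2315]
orientation: [1.365, 2.829, 0.0]
contact_force: [-0.1, -0.1, 0.2]
width: 0.0856
```

Request:
send_rows --increments '[[100, [0, 0, 0], 0.12], [100, [0, 0, 0], 0.12], [100, [0, 0, 0], 0.12], [100, [0, 0, 0], 0.12], [100, [0, 0, 0], 0.12]]'

```text
t: 3.27
eef_pos: [0.3792, 0.2878, 0.2314]
orientation: [2.14, 2.3, 0.0]
contact_force: [-0.2, 0.3, 0.1]
width: 0.0852
```

```bash
python3 - <<'E'
from h import *
plan([0.433,-0.17,0.23],0)
E
```

```text
TCP [0.3792 0.2878 0.2314] yang 0.072 q6 2.012 F [-0.2  0.3  0.1] w 0.0852 t 3.27 z [ 2.e-04  1.e-04 -1.e+00]
shift mm [-460.5   20.7    1.4] roll 0.072
```

Request:
send_rows --increments '[[100, [-38, 2, 0], 0], [100, [-38, 2, 0], 0], [100, [-38, 2, 0], 0], [100, [-38, 2, 0], 0], [100, [-38, 2, 0], 0]]'

```text
t: 3.68
eef_pos: [0.4039, 0.0977, 0.2316]
orientation: [2.132, 2.307, 0.001]
contact_force: [0.1, -0.0, 0.1]
width: 0.0855
```

Request:
send_rows --increments '[[100, [-38, 2, 0], 0], [100, [-38, 2, 0], 0], [100, [-38, 2, 0], 0], [100, [-38, 2, 0], 0], [100, [-38, 2, 0], 0]]'

```text
t: 4.1
eef_pos: [0.4287, -0.0914, 0.2317]
orientation: [2.133, 2.305, 0.001]
contact_force: [1.5, -0.1, -0.2]
width: 0.0854
```

Request:
send_rows --increments '[[100, [-38, 0, 0], 0], [100, [-38, 0, 0], 0], [100, [0, 0, 0], 0.072], [100, [0, 0, 0], 0], [100, [0, 0, 0], 0]]'

```text
t: 4.52
eef_pos: [0.4344, -0.1653, 0.2312]
orientation: [-2.214, -2.228, -0.0]
contact_force: [0.1, 0.1, 0.1]
width: 0.0856
```

```bash
python3 - <<'E'
from h import *
plan([0.433,-0.17,0.23],0)
c=optics.get_image("wrist"); cv2.imwrite("pics/w1.png",cv2.resize(c["frame"],(768,576))[:,:,::-1])
for l in ["cover","cover_grip","switch_box","pin_a","keyhole"]:
        for d in optics.pinpoint(l,"wrist")[:4]: print(l,np.round(d["centre"],4).tolist(),round(float(d["conf"]),2))
E
```

```text
TCP [ 0.4344 -0.1653  0.2312] yang 0.0066 q6 1.061 F [0.1 0.1 0.1] w 0.0856 t 4.52 z [-5.e-04  6.e-04 -1.e+00]
shift mm [-4.6 -1.4  1.2] roll 0.0066
cover [0.4324, -0.2312, 0.0007] 0.59
cover_grip [0.4269, -0.2343, 0.0105] 0.65
cover_grip [0.4324, -0.0282, -0.0008] 0.29
switch_box [0.6159, -0.2275, -0.0024] 0.9
pin_a [0.6244, -0.271, 0.0622] 0.81
pin_a [0.603, -0.1855, 0.0635] 0.59
```

View pics/w1.png

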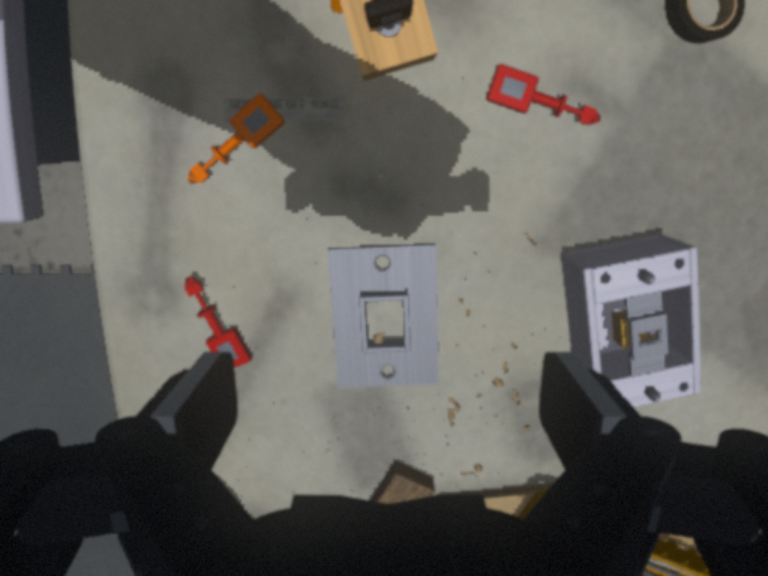

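The wrist view shows the cover at about (383,315), with its holes at (382,262) and (388,370). The box is at about (640,320) and the stand at about (395,30). Now I'll measure the poses.

```bash
cat >> h.py <<'E'
from scipy.optimize import least_squares, minimize
def rect(x0,y0,x1,y1,z): return np.array([[x0,y0,z],[x1,y0,z],[x1,y1,z],[x0,y1,z]])
def fitsil(im,mask,polys,p0,holes=[]):
    """fit (x,y,yaw) so that union of projected faces matches mask (soft IoU by optimisation)"""
    k=4
    m=cv2.resize(mask.astype(np.float32),None,fx=k,fy=k,interpolation=cv2.INTER_LINEAR)>.5
    def cost(p):
        c,s=np.cos(p[2]),np.sin(p[2]); A=np.array([[c,-s,0],[s,c,0],[0,0,1]])
        f=np.zeros(m.shape,np.uint8)
        def px(P): return np.round((proj(im,P@A.T+[p[0],p[1],0])*k+(k-1)/2)*16).astype(np.int32)
        for q in polys: cv2.fillPoly(f,[cv2.convexHull(px(q))],1,shift=4)
        for q in holes: cv2.fillPoly(f,[px(q)],0,shift=4)
        f=f>0
        return 1-(f&m).sum()/(f|m).sum()
    best=None
    for st in (0.006,0.002):
        x0=p0 if best is None else best.x
        S=np.array([x0]+[np.array(x0)+d for d in ([st,0,0],[0,st,0],[0,0,st*10])])
        best=minimize(cost,x0,method="Nelder-Mead",options=dict(initial_simplex=S,xatol=1e-4,fatol=1e-5))
    return best.x,best.fun
plate=[np.r_[rect(-.04,-.056,.04,.056,0),rect(-.04,-.056,.04,.056,.005)],np.r_[rect(-.018,-.022,.018,.022,.005),rect(-.018,-.022,.018,.022,.017)]]
box=[np.r_[rect(-.04,-.056,.04,.056,0),rect(-.04,-.056,.04,.056,.05)]]
def mask(l,c,near=None,im=None):
    ms=optics.masks_of(l,c)
    for d in ms: 
        ys,xs=np.nonzero(d["pixels"]); print(l,c,round(float(d["conf"]),2),len(xs),xs.mean().round(1),ys.mean().round(1))
    return ms
E
python3 - <<'E'
from h import *
for c in ["wrist","top","scene"]:
    im=optics.get_image(c)
    for l,po,p0 in [("cover",plate,[.433,-.232,0]),("switch_box",box,[.615,-.229,.16])]:
        ms=mask(l,c)
        for d in ms[:2]:
            print(fitsil(im,d["pixels"],po,p0))
im=optics.get_image("wrist"); crop(im,256,212,50,"w1c",7); crop(im,428,212,55,"w1b",7)
E
```

```text
cover wrist 0.89 5977 255.7 209.8
cover wrist 0.66 268 413.7 220.2
cover wrist 0.34 8522 423.8 210.9
(array([ 0.43097336, -0.23369623,  0.05109774]), np.float64(0.12345805825061396))
(array([ 0.433, -0.232,  0.   ]), np.float64(1.0))
switch_box wrist 0.85 8579 423.5 210.7
(array([ 0.61260249, -0.22768411,  0.21159861]), np.float64(0.1066594477531132))
cover top 0.93 1112 271.4 236.0
(array([ 0.43270775, -0.23377746,  0.03325621]), np.float64(0.14826970413630003))
switch_box top 0.95 537 285.1 165.8
(array([ 0.61588138, -0.23329788,  0.19553274]), np.float64(0.6356492614221917))
cover scene 0.69 1014 300.2 221.1
cover scene 0.25 418 153.2 241.2
(array([ 0.43102048, -0.23341453,  0.05115075]), np.float64(0.036769573328518934))
(array([ 0.433, -0.232,  0.   ]), np.float64(1.0))
switch_box scene 0.65 1608 227.7 195.5
switch_box scene 0.25 588 149.0 201.4
(array([ 0.61426143, -0.2287895 ,  0.24598626]), np.float64(0.04619808783985657))
(array([ 0.615, -0.229,  0.16 ]), np.float64(1.0))
```

View pics/w1c.png

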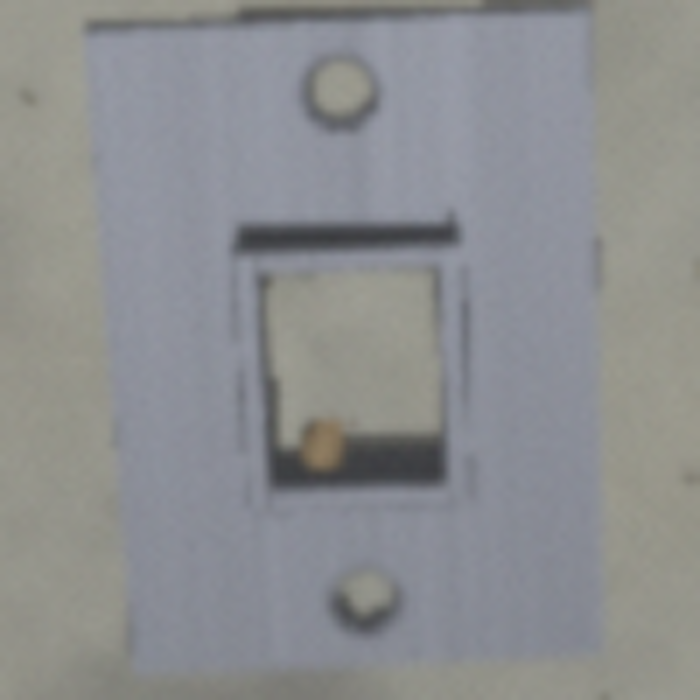

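View pics/w1b.png

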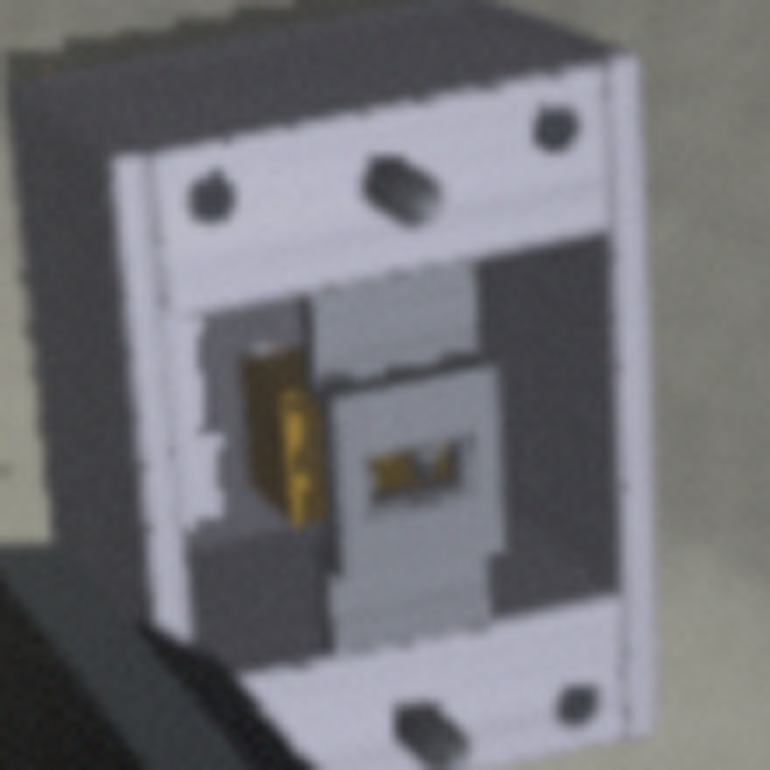

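```bash
python3 - <<'E'
from h import *
im=optics.get_image("wrist"); 
f=lambda p,ox,oy,z: unproj(im,(np.array(p)/7+[ox-.5,oy-.5]),z)
H=f([[341,91],[366,597]],206,162,.005); print("cover holes",H.round(4),H.mean(0).round(4), np.linalg.norm(H[0]-H[1]),-np.arctan2(*(H[0]-H[1])[:2]))
C=f([[89,25],[588,12],[599,655],[133,672]],206,162,.005);print("corners",C.round(4),C.mean(0).round(4))
for a,b in [(1,0),(2,3)]: print("x yaw",np.arctan2(*(C[a]-C[b])[1::-1]))
for a,b in [(0,3),(1,2)]: print("y yaw",-np.arctan2(*(C[a]-C[b])[:2]))
ox,oy=428-55,212-55
P=f([[423,208],[452,752]],ox,oy,.063);print("pins",P.round(4),P.mean(0).round(4),np.linalg.norm(P[0]-P[1]),-np.arctan2(*(P[0]-P[1])[:2]))
B=f([[382,172],[412,718]],ox,oy,.05);print("pin bases",B.round(4),B.mean(0).round(4),np.linalg.norm(B[0]-B[1]))
K=f([[416,472]],ox,oy,.055);print("keyhole",K.round(4))
F=f([[333,390],[497,365],[505,550],[343,570]],ox,oy,.055);print("face",F.round(4),F.mean(0).round(4))
E
```

```text
cover holes [[ 0.4288 -0.1893  0.005 ]
 [ 0.4333 -0.2768  0.005 ]] [ 0.431  -0.2331  0.005 ] 0.08757983706226244 0.05141345574763646
corners [[ 0.3891 -0.1789  0.005 ]
 [ 0.4674 -0.1763  0.005 ]
 [ 0.4729 -0.2874  0.005 ]
 [ 0.3937 -0.2912  0.005 ]] [ 0.4308 -0.2335  0.005 ]
x yaw 0.033457808914695845
x yaw 0.047912691752282514
y yaw 0.04092012310823604
y yaw 0.04874744312170453
pins [[ 0.6025 -0.1854  0.063 ]
 [ 0.6205 -0.2695  0.063 ]] [ 0.6115 -0.2275  0.063 ] 0.08601527011578006 0.21046078958850767
pin bases [[ 0.6026 -0.1837  0.05  ]
 [ 0.6206 -0.2706  0.05  ]] [ 0.6116 -0.2271  0.05  ] 0.08875742607485941
keyhole [[ 0.6118 -0.2278  0.055 ]]
face [[ 0.5971 -0.215   0.055 ]
 [ 0.6218 -0.2112  0.055 ]
 [ 0.628  -0.2404  0.055 ]
 [ 0.6028 -0.2433  0.055 ]] [ 0.6124 -0.2275  0.055 ]
```

```bash
python3 - <<'E'
from h import *
plan([0.431,-0.2333,0.06],0.047)
E
```

```text
TCP [ 0.4347 -0.1653  0.2313] yang 0.0059 q6 1.062 F [ 0.   0.4 -0.6] w 0.0853 t 5.37 z [-0.  0. -1.]
shift mm [-68.   -4.1 171.3] roll -0.0411
```

Request:
send_rows --increments '[[100, [-17, -1, 0], 0], [80, [-17, -1, 20], 0], [70, [-17, -1, 30], 0], [60, [-17, -1.1, 30], 0], [60, [0, 0, 30], -0.041]]'

```text
t: 5.78
eef_pos: [0.432, -0.2365, 0.121]
orientation: [2.168, 2.268, -0.001]
contact_force: [0.6, -0.1, 0.1]
width: 0.0514
```

Request:
send_rows --increments '[[60, [0, 0, 30], 0], [60, [0, 0, 20], 0], [60, [0, 0, 10], 0], [60, [0, 0, 0], 0], [60, [0, 0, 0], 0]]'

```text
t: 6.2
eef_pos: [0.4312, -0.2334, 0.0616]
orientation: [-2.168, -2.273, 0.0]
contact_force: [-0.2, -0.8, 1.0]
width: 0.0511
```

```bash
python3 - <<'E'
from h import *
plan([0.431,-0.2333,0.03],0.047)
c=optics.get_image("wrist"); cv2.imwrite("pics/w2.png",cv2.resize(c["frame"],(768,576))[:,:,::-1])
E
```

```text
TCP [ 0.4312 -0.2334  0.0616] yang 0.047 q6 0.896 F [-0.2 -0.8  1. ] w 0.0511 t 6.2 z [-2.e-04  1.e-04 -1.e+00]
shift mm [ 0.1 -0.2 31.6] roll 0.0
```

View pics/w2.png

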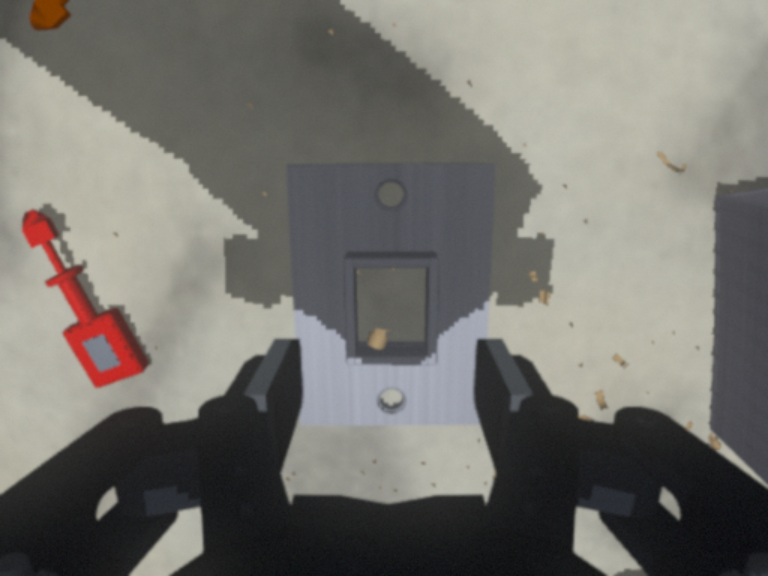

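The collar is centred between the fingers at about (391,308), and the plate edges line up with the image axes. Descending.

Request:
send_rows --increments '[[58, [0, 0, 16], 0], [56, [0, 0, 14], 0], [56, [0, 0, 12], 0], [56, [0, 0, 6], 0], [56, [0, 0, 0], 0]]'

```text
t: 6.67
eef_pos: [0.4313, -0.2334, 0.0136]
orientation: [2.168, 2.273, 0.0]
contact_force: [-1.0, -0.2, -0.1]
width: 0.048
```

Request:
send_rows --increments '[[56, [0, 0, 2], 0], [56, [0, 0, 1.5], 0], [56, [0, 0, 1.5], 0], [56, [0, 0, 0], 0], [56, [0, 0, 0], 0]]'

```text
t: 7.08
eef_pos: [0.4312, -0.2334, 0.0086]
orientation: [2.168, 2.273, 0.0]
contact_force: [-0.5, -0.4, 0.5]
width: 0.0478
```

Request:
send_rows --increments '[[52, [0, 0, 1], 0], [50, [0, 0, 1], 0], [50, [0, 0, 1], 0], [50, [0, 0, 0], 0], [50, [0, 0, 0], 0]]'

```text
t: 7.5
eef_pos: [0.4309, -0.2332, 0.0052]
orientation: [-2.168, -2.273, 0.0]
contact_force: [0.4, 0.1, 0.6]
width: 0.0429
```

```bash
python3 - <<'E'
from h import *
plan([0.431,-0.2333,0.006],0.047)
c=optics.get_image("scene"); crop(c,300,200,60,"s3",6)
E
```

```text
TCP [ 0.4309 -0.2332  0.0052] yang 0.047 q6 0.896 F [0.4 0.1 0.6] w 0.0429 t 7.5 z [-3.e-04  2.e-04 -1.e+00]
shift mm [-0.1  0.1 -0.8] roll -0.0
```

View pics/s3.png

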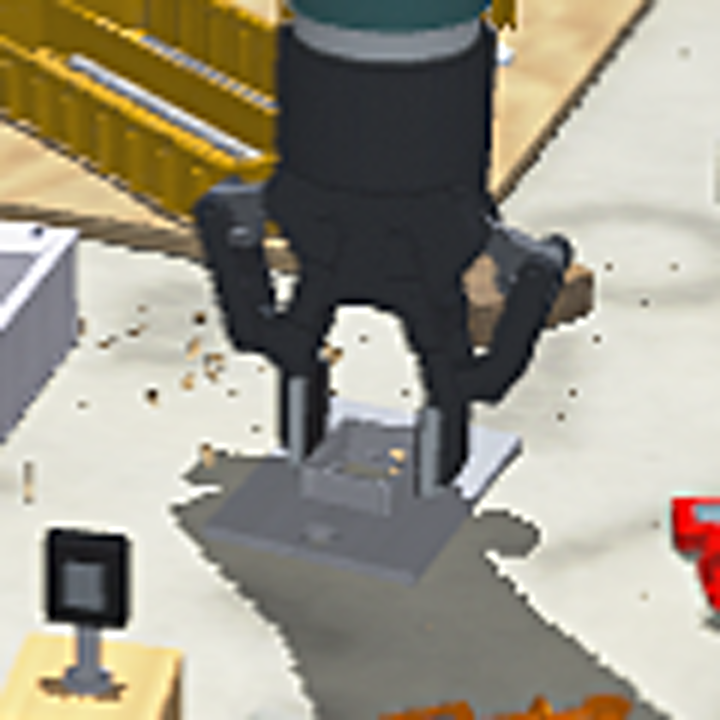

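Request:
send_rows --increments '[[50, [0, 0, 1], 0], [50, [0, 0, 1], 0], [50, [0, 0, 0], 0], [50, [0, 0, 0], 0], [46, [0, 0, 0], 0]]' --newtons 40

```text
t: 7.97
eef_pos: [0.4313, -0.2335, 0.0036]
orientation: [2.168, 2.273, 0.0]
contact_force: [-0.6, -0.4, 1.7]
width: 0.0399
```

Request:
send_rows --increments '[[40, [0, 0, 0], 0], [30, [0, 0, 0], 0], [20, [0, 0, 0], 0], [20, [0, 0, 0], 0], [20, [0, 0, 0], 0]]' --newtons 60

```text
t: 8.38
eef_pos: [0.432, -0.2337, 0.0044]
orientation: [2.167, 2.272, 0.001]
contact_force: [0.3, 0.2, 6.5]
width: 0.0344
```

Request:
send_rows --increments '[[10, [0, 0, 0], 0], [10, [0, 0, -5], 0], [10, [0, 0, -20], 0], [10, [0, 0, -30], 0], [10, [0, 0, -35], 0]]' --newtons 60

```text
t: 8.8
eef_pos: [0.4284, -0.2314, 0.092]
orientation: [-2.164, -2.268, 0.002]
contact_force: [0.8, -0.9, -2.3]
width: 0.0346
```

```bash
python3 - <<'E'
from h import *
plan([0.612,-0.2275,0.1],0.205)
c=optics.get_image("scene"); crop(c,300,170,70,"s4",5)
E
```

```text
TCP [ 0.4284 -0.2314  0.092 ] yang 0.047 q6 0.896 F [ 0.8 -0.9 -2.3] w 0.0346 t 8.8 z [-0.0055  0.0039 -1.    ]
shift mm [ -4.7 183.6  -9. ] roll -0.158
```

View pics/s4.png

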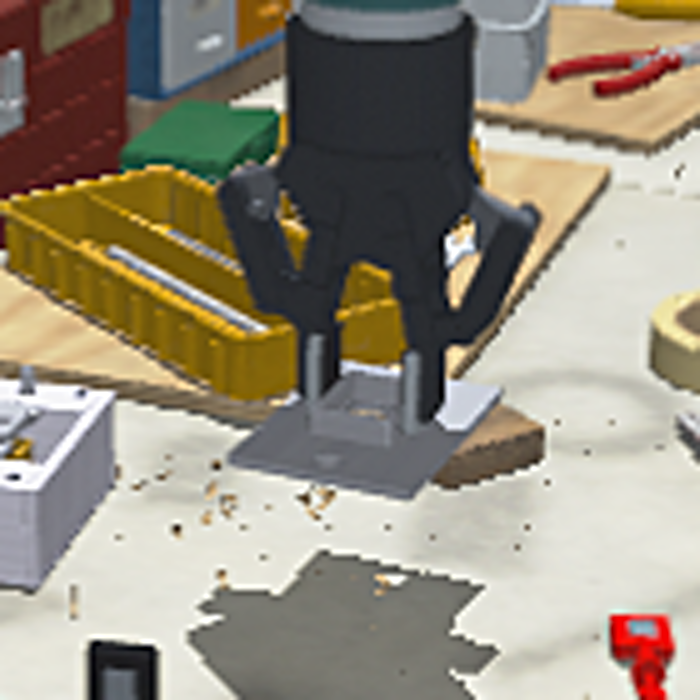

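Request:
send_rows --increments '[[10, [0, 0, -25], 0], [10, [-15, 25, -25], 0], [10, [-15, 25, 0], 0], [10, [-15, 25, 0], 0], [10, [-15, 25, 0], 0]]'

```text
t: 9.27
eef_pos: [0.5346, -0.2889, 0.1436]
orientation: [2.168, 2.273, -0.0]
contact_force: [-0.1, -0.6, -1.8]
width: 0.0344
```

Request:
send_rows --increments '[[10, [-16, 26, 0], 0], [10, [-16, 26, 0], 0], [10, [-16, 26, 0], -0.058], [10, [0, 0, 0], -0.05], [10, [0, 0, 0], -0.05]]'

```text
t: 9.68
eef_pos: [0.6149, -0.3335, 0.1416]
orientation: [-1.979, -2.439, 0.0]
contact_force: [-0.8, 0.2, -2.8]
width: 0.0345
```

Request:
send_rows --increments '[[10, [0, 0, 0], 0], [10, [0, 0, 0], 0], [10, [0, 0, 0], 0], [10, [0, 0, 0], 0], [10, [0, 0, 0], 0]]'

```text
t: 10.1
eef_pos: [0.6135, -0.3326, 0.1434]
orientation: [-1.983, -2.437, 0.0]
contact_force: [0.0, -0.7, -1.8]
width: 0.0346
```

```bash
python3 - <<'E'
from h import *
plan([0.612,-0.2275,0.12],0.205)
c=optics.get_image("wrist"); cv2.imwrite("pics/w5.png",cv2.resize(c["frame"],(768,576))[:,:,::-1])
np.save("w5.npy",c,allow_pickle=True)
for l in ["cover","cover_grip","switch_box","pin_a","keyhole"]:
        for d in optics.pinpoint(l,"wrist")[:4]: print(l,np.round(d["centre"],4).tolist(),round(float(d["conf"]),2))
E
```

```text
TCP [ 0.6135 -0.3326  0.1434] yang 0.2045 q6 0.777 F [ 0.  -0.7 -1.8] w 0.0346 t 10.1 z [-1.e-04  0.e+00 -1.e+00]
shift mm [103.2  19.8  23.4] roll -0.0005
switch_box [0.6154, -0.226, -0.0008] 0.75
pin_a [0.6242, -0.2745, 0.0616] 0.79
keyhole [0.6144, -0.2266, 0.0575] 0.94
```

View pics/w5.png

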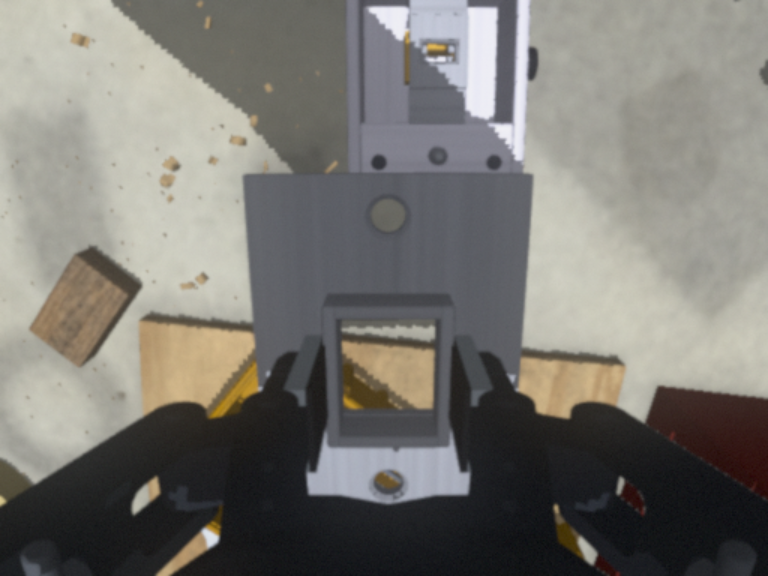

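```bash
python3 - <<'E'
from h import *
c=np.load("w5.npy",allow_pickle=True).item()
f=c["frame"][:,:,::-1]
cv2.imwrite("pics/w5a.png",cv2.resize(f[0:125,225:365],None,fx=4.5,fy=4.5,interpolation=cv2.INTER_CUBIC))
cv2.imwrite("pics/w5b.png",cv2.resize(f[110:340,155:365],None,fx=2.6,fy=2.6,interpolation=cv2.INTER_CUBIC))
E
```

```text
(no output)
```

View pics/w5a.png

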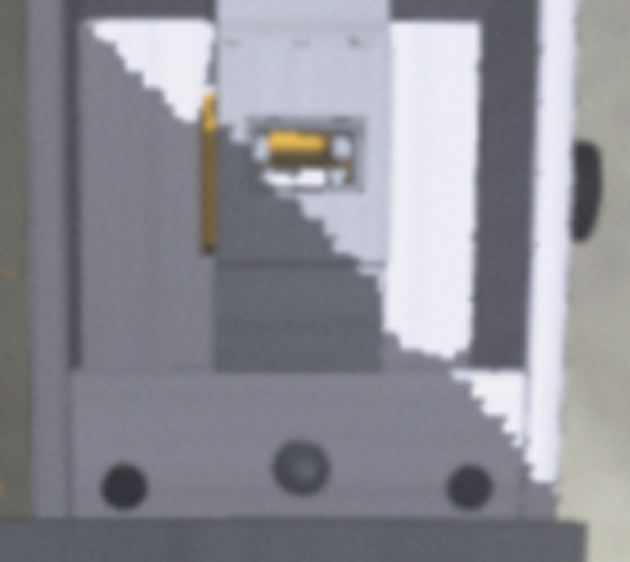

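View pics/w5b.png

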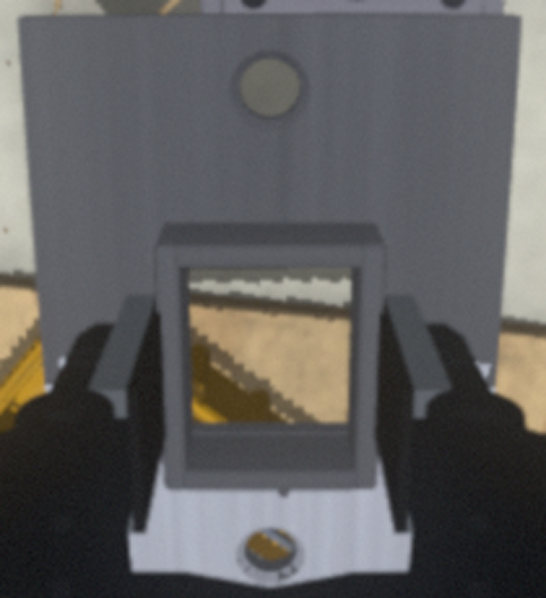

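```bash
python3 - <<'E'
from h import *
c=np.load("w5.npy",allow_pickle=True).item()
s,r=pose(); T=s["eef_pos"]
a=lambda p,z:(unproj(c,np.array(p)/4.5+[225-.4,-.4],z)-T)@r.as_matrix()*1000
b=lambda p,z:(unproj(c,np.array(p)/2.6+[155-.3,110-.3],z)-T)@r.as_matrix()*1000
print("pin_b",a([[302,467]],.063).round(1)); print("keyhole",a([[306,153.5]],.055).round(1))
print("screws",a([[124,487],[470,487]],.05).round(1))
print("face corners", a([[215,262],[388,262]],.055).round(1))
zt=T[2]+.0006
print("holes",b([[269,86],[271,549]],zt).round(1)); print("corners",b([[20,17],[520,17]],zt).round(1))
R_=b([[158,247],[384,247],[378,487],[167,487]],zt+.012); print("rim",R_.round(1),R_.mean(0).round(1))
E
```

```text
pin_b [[58.7 19.6 80.5]]
keyhole [[102.4  20.1  88.5]]
screws [[55.3 -5.9 93.5]
 [55.5 46.3 93.5]]
face corners [[87.4  7.3 88.5]
 [87.6 32.2 88.5]]
holes [[ 45.3  -1.6  -0.6]
 [-42.   -1.2  -0.6]]
corners [[ 56.5 -41.1  -0.6]
 [ 56.5  38.2  -0.6]]
rim [[ 22.2 -18.7 -12.6]
 [ 22.2  16.1 -12.6]
 [-20.4  16.8 -12.6]
 [-20.5 -18.7 -12.6]] [  0.9  -1.1 -12.6]
```

Request:
send_rows --increments '[[10, [20, 4.3, 0], 0], [10, [20, 4.3, 0], 0], [10, [20, 4.3, 0], 0], [10, [20, 4.2, 0], 0], [10, [21.5, 4.2, 0], 0]]'

```text
t: 10.82
eef_pos: [0.614, -0.2278, 0.1434]
orientation: [1.983, 2.437, 0.0]
contact_force: [0.5, -0.0, -2.9]
width: 0.0341
```

Request:
send_rows --increments '[[10, [0, 0, 20], 0], [10, [0, 0, 20], 0], [10, [0, 0, 18], 0], [10, [0, 0, 6], 0], [10, [0, 0, 0], 0]]'

```text
t: 11.23
eef_pos: [0.6122, -0.2276, 0.0771]
orientation: [-1.979, -2.434, 0.001]
contact_force: [-0.7, 0.4, -2.5]
width: 0.0344
```

```bash
python3 - <<'E'
from h import *
plan([0.612,-0.2275,0.075],0.2045)
c=optics.get_image("wrist"); cv2.imwrite("pics/w6.png",cv2.resize(c["frame"],(768,576),interpolation=cv2.INTER_CUBIC)[:,:,::-1])
np.save("w6.npy",c,allow_pickle=True)
c=optics.get_image("scene"); crop(c,235,180,55,"s6",6)
E
```

```text
TCP [ 0.6122 -0.2276  0.0771] yang 0.2054 q6 0.91 F [-0.7  0.4 -2.5] w 0.0344 t 11.23 z [-0.0043  0.0023 -1.    ]
shift mm [ 0.2 -0.1  2.1] roll 0.0009
```

View pics/w6.png

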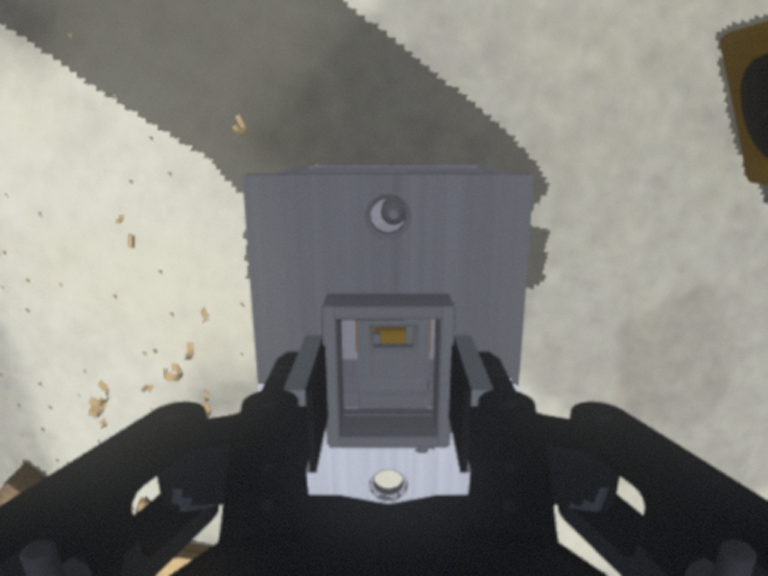

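View pics/s6.png

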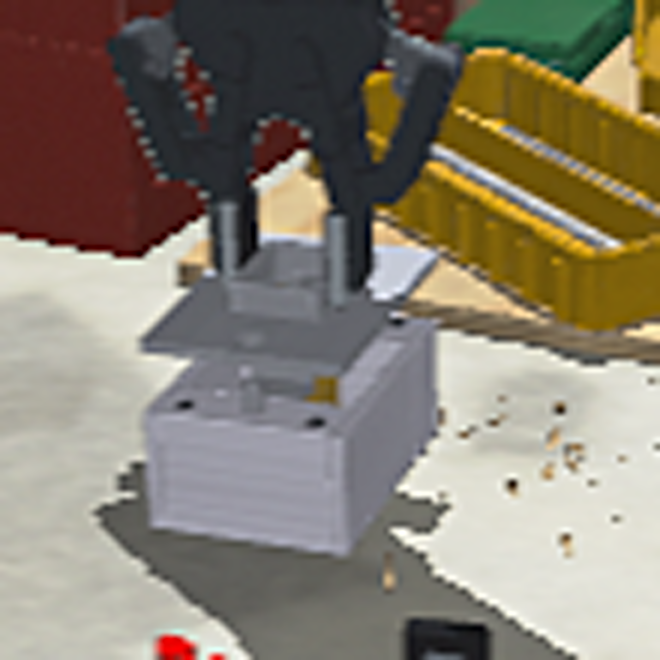

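```bash
python3 - <<'E'
from h import *
c=optics.get_image("wrist"); f=c["frame"][:,:,::-1]
cv2.imwrite("pics/w7.png",cv2.resize(f[100:310,150:370],None,fx=3.5,fy=2.8,interpolation=cv2.INTER_CUBIC))
np.save("w7.npy",c,allow_pickle=True)
plan([0.612,-0.2275,0.075],0.2045)
E
```

```text
TCP [ 0.615  -0.2295  0.0806] yang 0.2049 q6 0.91 F [-0.4 -0.2 -1.7] w 0.0345 t 11.38 z [ 2.e-03 -9.e-04 -1.e+00]
shift mm [ 2.6 -2.6  5.6] roll 0.0004
```

View pics/w7.png

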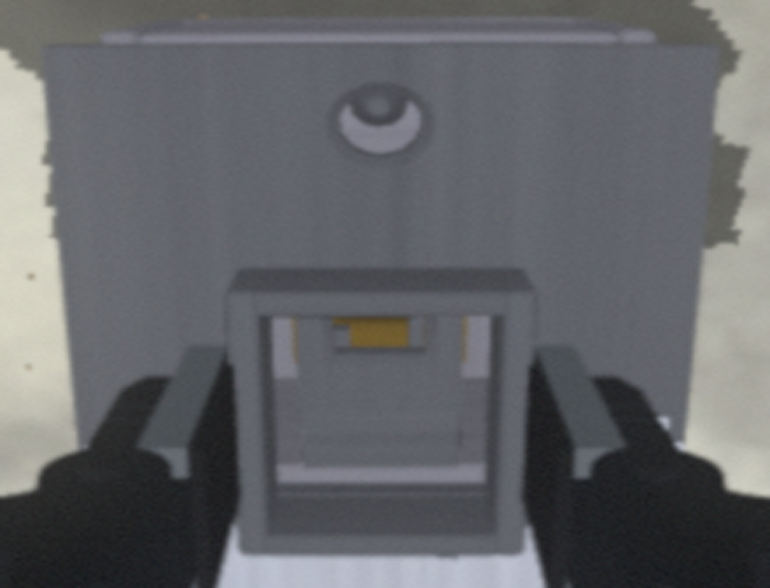

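```bash
python3 - <<'E'
from h import *
c=np.load("w7.npy",allow_pickle=True).item()
s,r=pose(); T=s["eef_pos"]; print(T)
a=lambda p,z:(unproj(c,np.array(p)/[3.5,2.8]+[149.6,99.6],z)-T)@r.as_matrix()*1000
zt=T[2]+.0006
print("pin",a([[378,102]],.063).round(1)); print("hole",a([[380,119]],zt).round(1),"corners",a([[45,45],[717,45]],zt).round(1))
print("slot bottom edge",a([[335,350],[425,350]],.055).round(1),"face",a([[300,468],[463,468]],.055).round(1))
R_=a([[228,290],[535,290],[522,553],[240,553]],zt+.012); print("rim",R_.round(1),R_.mean(0).round(1))
E
```

```text
[ 0.61501804 -0.22947594  0.08062737]
pin [[46.2 -2.2 17.6]]
hole [[46.  -1.9 -0.7]] corners [[ 57.  -41.2  -0.7]
 [ 57.1  37.5  -0.6]]
slot bottom edge [[-1.1 -8.7 25.6]
 [-1.1  4.8 25.6]] face [[-25.9 -14.4  25.6]
 [-25.9  11.   25.7]]
rim [[ 23.4 -19.1 -12.7]
 [ 23.4  15.7 -12.6]
 [-19.7  15.8 -12.5]
 [-19.8 -19.2 -12.6]] [  1.8  -1.7 -12.6]
```

The pin tip lies within 0.3 mm of the hole centre, at crop pixels (378,103) against (380,119) once parallax is allowed for. Lowering gently.

Request:
send_rows --increments '[[10, [0, 0, 4], 0], [10, [0, 0, 4], 0], [10, [0, 0, 3], 0], [10, [0, 0, 2], 0], [10, [0, 0, 0], 0]]'

```text
t: 11.8
eef_pos: [0.6135, -0.2289, 0.0657]
orientation: [-1.982, -2.436, 0.0]
contact_force: [-0.1, -0.1, -2.5]
width: 0.0341
```

Request:
send_rows --increments '[[10, [0, 0, 2], 0], [10, [0, 0, 2], 0], [10, [0, 0, 2], 0], [10, [0, 0, 0], 0], [10, [0, 0, 0], 0]]'

```text
t: 12.22
eef_pos: [0.6139, -0.229, 0.0601]
orientation: [-1.982, -2.437, 0.0]
contact_force: [-0.5, 0.4, -1.1]
width: 0.0344
```

Request:
send_rows --increments '[[10, [0, 0, 2], 0], [10, [0, 0, 1], 0], [10, [0, 0, 1], 0], [10, [0, 0, 0.5], 0], [10, [0, 0, 0], 0]]'

```text
t: 12.63
eef_pos: [0.6139, -0.229, 0.0556]
orientation: [-1.982, -2.437, 0.0]
contact_force: [-0.6, -0.3, -2.6]
width: 0.0344
```

Request:
send_rows --increments '[[10, [0, 0, 0.5], 0], [10, [0, 0, 0.5], 0], [10, [0, 0, 0.5], 0], [10, [0, 0, 0], 0], [10, [0, 0, 0], 0]]'

```text
t: 13.05
eef_pos: [0.6141, -0.2291, 0.0544]
orientation: [1.982, 2.437, 0.0]
contact_force: [-0.1, -0.3, -0.8]
width: 0.0341
```

Request:
send_rows --increments '[[10, [0, 0, 0.5], 0], [10, [0, 0, 0.5], 0], [10, [0, 0, 0.5], 0], [10, [0, 0, 0], 0], [10, [0, 0, 0], 0]]'

```text
t: 13.47
eef_pos: [0.6141, -0.2291, 0.0544]
orientation: [1.982, 2.437, -0.0]
contact_force: [-2.9, 1.4, 6.6]
width: 0.0343
```

```bash
python3 - <<'E'
from h import *
plan([0.612,-0.2275,0.055],0.2045)
c=optics.get_image("wrist"); f=c["frame"][:,:,::-1]
cv2.imwrite("pics/w8.png",cv2.resize(f[60:310,150:370],None,fx=2.4,fy=2.4,interpolation=cv2.INTER_CUBIC))
c=optics.get_image("scene"); crop(c,235,190,50,"s8",6)
plan([0.612,-0.2275,0.055],0.2045)
E
```

```text
TCP [ 0.6141 -0.2291  0.0544] yang 0.205 q6 0.91 F [-2.9  1.4  6.6] w 0.0343 t 13.47 z [ 4.e-04 -3.e-04 -1.e+00]
shift mm [ 2.  -1.8 -0.6] roll 0.0005
TCP [ 0.6142 -0.2291  0.0544] yang 0.205 q6 0.91 F [-3.   1.5  7.3] w 0.0346 t 13.57 z [ 4.e-04 -3.e-04 -1.e+00]
shift mm [ 2.  -1.8 -0.6] roll 0.0005
```

View pics/w8.png

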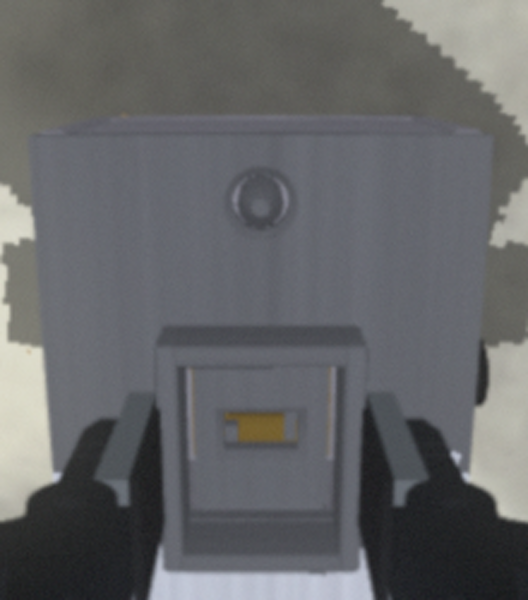

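View pics/s8.png

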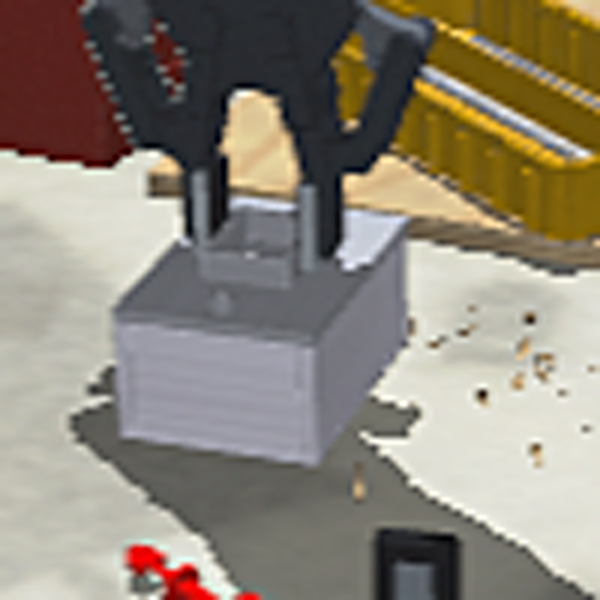

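The cover is flush: pin a shows through its hole at (260,200), and the lock face is inside the collar with the slot at (260,427). Releasing.

Request:
send_rows --increments '[[25, [0, 0, 0], 0], [45, [0, 0, -1], 0], [52, [0, 0, -1], 0], [55, [0, 0, 0], 0], [55, [0, 0, 0], 0]]'

```text
t: 13.98
eef_pos: [0.6143, -0.2292, 0.0549]
orientation: [1.982, 2.437, 0.0]
contact_force: [-0.8, -0.1, -1.2]
width: 0.0467
```

Request:
send_rows --increments '[[55, [0, 0, -5], 0], [55, [0, 0, -20], 0], [55, [0, 0, -35], 0], [80, [0, 0, -40], 0], [100, [0, 0, -30], 0]]'

```text
t: 14.4
eef_pos: [0.6146, -0.2293, 0.1877]
orientation: [1.981, 2.436, 0.001]
contact_force: [1.1, -0.2, 1.0]
width: 0.0696
```

Request:
send_rows --increments '[[100, [20, 0, 0], 0], [100, [20, 0, 0], 0], [100, [20, 0, 0], 0], [100, [0, 0, 0], 0], [100, [0, 0, 0], 0]]'

```text
t: 14.82
eef_pos: [0.6017, -0.1696, 0.1852]
orientation: [1.98, 2.438, -0.0]
contact_force: [0.4, -0.2, 0.4]
width: 0.0852
```

```bash
python3 - <<'E'
from h import *
plan([0.612,-0.2275,0.055],0.2045)
c=optics.get_image("wrist"); cv2.imwrite("pics/w9.png",cv2.resize(c["frame"],(768,576),interpolation=cv2.INTER_CUBIC)[:,:,::-1])
np.save("w9.npy",c,allow_pickle=True)
for l in ["cover","cover_grip","keyhole","key_grip","key_stand"]:
        for d in optics.pinpoint(l,"wrist")[:4]: print(l,np.round(d["centre"],4).tolist(),round(float(d["conf"]),2))
E
```

```text
TCP [ 0.6017 -0.1696  0.1852] yang 0.2065 q6 0.986 F [ 0.4 -0.2  0.4] w 0.0852 t 14.82 z [ 2.e-04 -4.e-04 -1.e+00]
shift mm [-58.7  -1.8 130.2] roll 0.002
cover [0.6177, -0.2292, 0.0507] 0.58
cover_grip [0.6106, -0.2307, 0.058] 0.79
keyhole [0.614, -0.2267, 0.0589] 0.92
keyhole [0.7563, -0.0387, -0.0018] 0.15
key_grip [0.3378, -0.0914, 0.0013] 0.63
key_stand [0.6177, -0.226, -0.002] 0.18
```

View pics/w9.png

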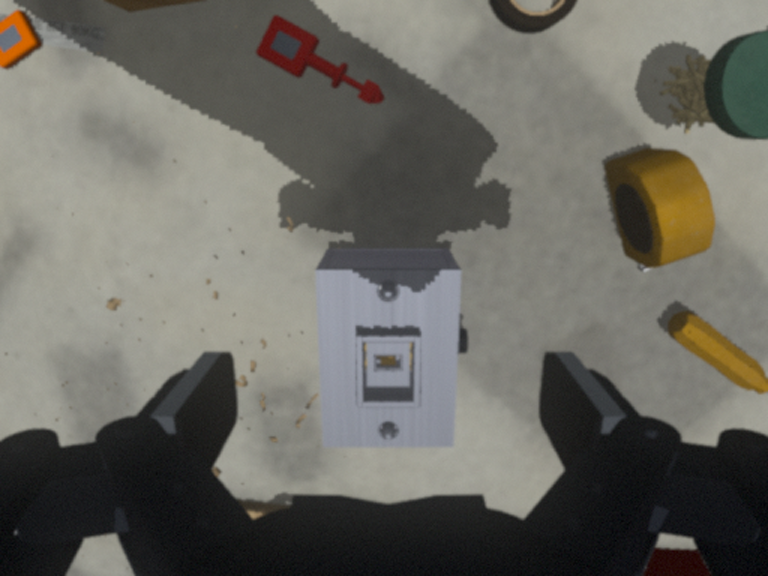

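```bash
python3 - <<'E'
from h import *
c=np.load("w9.npy",allow_pickle=True).item(); f=c["frame"][:,:,::-1]
cv2.imwrite("pics/w9a.png",cv2.resize(f[155:305,200:320],None,fx=5,fy=4,interpolation=cv2.INTER_CUBIC))
plan([0.375,-0.041,0.20],1.81)
E
```

```text
TCP [ 0.602  -0.1712  0.1847] yang 0.204 q6 0.987 F [-0.2 -0.3 -0.2] w 0.0854 t 15.12 z [-0.e+00 -1.e-04 -1.e+00]
shift mm [ 173.5 -195.9  -15.4] roll 1.5356
```

View pics/w9a.png

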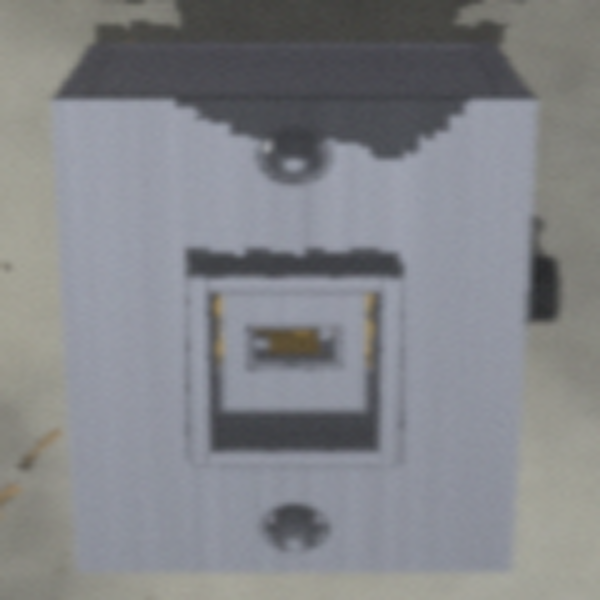

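Request:
send_rows --increments '[[100, [21, -24, -3], 0], [100, [21, -24, -3], 0], [100, [22, -25, -3], 0], [100, [22, -25, -3], 0], [100, [22, -25, -3], 0]]'

```text
t: 15.53
eef_pos: [0.4582, -0.0895, 0.1997]
orientation: [-1.983, -2.436, 0.0]
contact_force: [0.0, -0.0, 0.6]
width: 0.0853
```

Request:
send_rows --increments '[[100, [22, -25, 0], 0], [100, [22, -24, 0], 0], [100, [21, -24, 0], 0], [100, [0, 0, 0], -0.12], [100, [0, 0, 0], -0.12]]'

```text
t: 15.95
eef_pos: [0.373, -0.0403, 0.1997]
orientation: [-1.668, -2.662, 0.0]
contact_force: [1.4, -0.6, 1.0]
width: 0.0855
```

Request:
send_rows --increments '[[100, [0, 0, 0], -0.12], [100, [0, 0, 0], -0.12], [100, [0, 0, 0], -0.12], [100, [0, 0, 0], -0.12], [100, [0, 0, 0], -0.12]]'

```text
t: 16.37
eef_pos: [0.375, -0.0413, 0.2]
orientation: [0.808, 3.035, -0.0]
contact_force: [-0.2, 0.2, 0.4]
width: 0.0855
```

Request:
send_rows --increments '[[100, [0, 0, 0], -0.12], [100, [0, 0, 0], -0.12], [100, [0, 0, 0], -0.12], [100, [0, 0, 0], -0.12], [100, [0, 0, 0], -0.12]]'

```text
t: 16.78
eef_pos: [0.3749, -0.0413, 0.2]
orientation: [-0.125, 3.139, -0.0]
contact_force: [-1.0, -0.4, -0.6]
width: 0.0851
```

Request:
send_rows --increments '[[100, [0, 0, 0], -0.12], [100, [0, 0, 0], -0.046], [100, [0, 0, 0], 0], [100, [0, 0, 0], 0], [100, [0, 0, 0], 0]]'

```text
t: 17.2
eef_pos: [0.3748, -0.0411, 0.1999]
orientation: [-0.374, 3.119, -0.0]
contact_force: [0.6, -0.4, -0.4]
width: 0.0852
```

```bash
python3 - <<'E'
from h import *
c=np.load("w9.npy",allow_pickle=True).item()
g=lambda p,z: unproj(c,np.array(p)/[5,4]+[199.6,154.6],z)
K=g([[295,346.5]],.055); print("keyhole",K.round(4)); H=g([[293,158],[295,530]],.055); print("holes",H.round(4),H.mean(0).round(4),-np.arctan2(*(H[0]-H[1])[:2]))
plan([0.375,-0.041,0.20],1.81)
c=optics.get_image("wrist"); cv2.imwrite("pics/w10.png",cv2.resize(c["frame"],(768,576),interpolation=cv2.INTER_CUBIC)[:,:,::-1])
np.save("w10.npy",c,allow_pickle=True)
for l in ["key_grip","key_stand"]:
        for d in optics.pinpoint(l,"wrist")[:4]: print(l,np.round(d["centre"],4).tolist(),round(float(d["conf"]),2))
E
```

```text
keyhole [[ 0.6129 -0.2284  0.055 ]]
holes [[ 0.6038 -0.1867  0.055 ]
 [ 0.6223 -0.273   0.055 ]] [ 0.613  -0.2299  0.055 ] 0.21118767355214513
TCP [ 0.3748 -0.0411  0.1999] yang 1.8094 q6 -0.52 F [ 0.6 -0.4 -0.4] w 0.0852 t 17.2 z [ 1.e-04 -1.e-04 -1.e+00]
shift mm [-0.2  0.  -0.1] roll -0.0006
key_grip [0.3411, -0.0882, 0.0016] 0.93
key_grip [0.522, -0.0638, 0.0048] 0.9
key_grip [0.437, -0.0292, 0.0718] 0.73
key_grip [0.3109, -0.2589, 0.0059] 0.72
key_stand [0.4345, -0.0251, -0.0003] 0.64
```

View pics/w10.png

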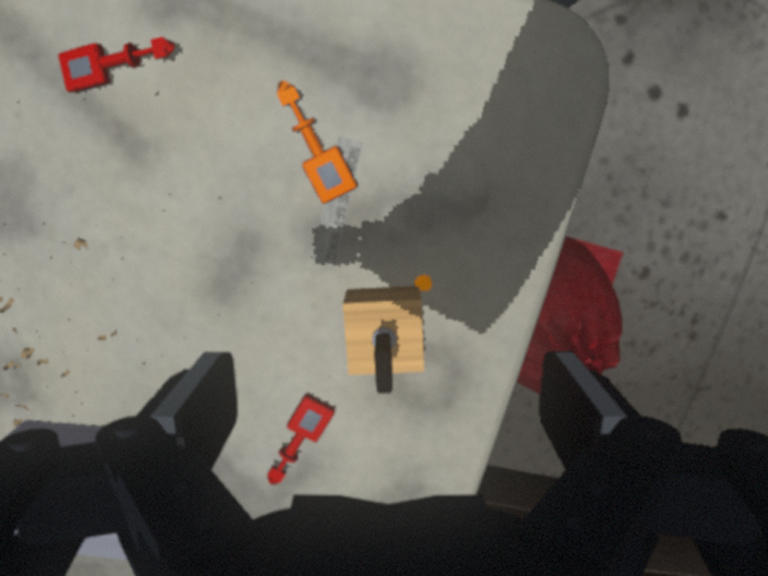

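The black bow sits over the stand at about (384,365), roughly along the image vertical. Two red decoys and the orange one lie flat elsewhere. Measuring the bow.

```bash
python3 - <<'E'
from h import *
c=np.load("w10.npy",allow_pickle=True).item(); f=c["frame"][:,:,::-1]
cv2.imwrite("pics/w10a.png",cv2.resize(f[185:270,220:290],None,fx=8,fy=7,interpolation=cv2.INTER_CUBIC))
E
```

```text
(no output)
```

View pics/w10a.png

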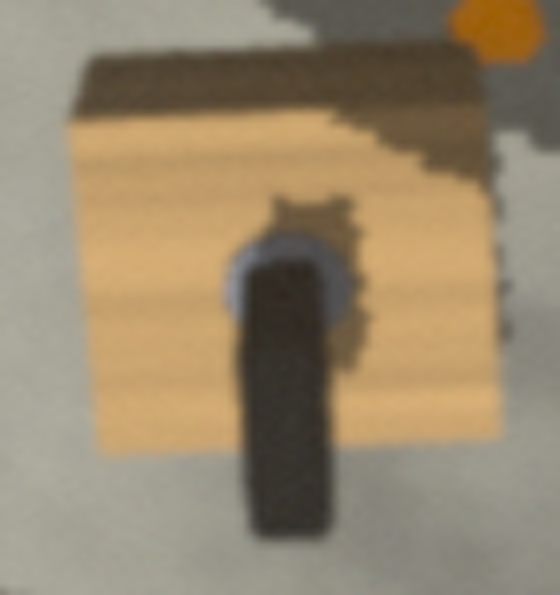

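```bash
python3 - <<'E'
from h import *
c=np.load("w10.npy",allow_pickle=True).item()
s,r=pose(); T=s["eef_pos"]
w=lambda p,z: unproj(c,np.array(p)/[8,7]+[219.6,184.6],z)
t=lambda P:((P-T)@r.as_matrix()*1000).round(1)
S=w([[72,122],[488,105],[502,440],[100,453]],.032); print("stand",t(S),S.mean(0).round(4),t(S.mean(0)))
for a,b in [(1,0),(2,3)]: d=S[a]-S[b]; print(np.arctan2(d[1],d[0])-np.pi/2)
for a,b in [(3,0),(2,1)]: d=S[a]-S[b]; print(np.arctan2(d[1],d[0]))
print("far top",t(w([[253,540],[332,540]],.084)),"near bottom",t(w([[245,260],[320,260]],.054)))
print("shoulder (z .037)",t(w([[228,285],[360,285]],.037)))
E
```

```text
stand [[-35.  -28.5 167.8]
 [-32.5  20.9 167.8]
 [-82.3  23.6 167.8]
 [-84.4 -26.3 167.8]] [ 0.4322 -0.0296  0.032 ] [-58.6  -2.6 167.8]
0.2887757937049462
0.2805065970700471
0.28506895504011837
0.2925986712820997
far top [[-70.5  -6.1 115.8]
 [-70.5   2.1 115.8]] near bottom [[-46.4  -7.5 145.8]
 [-46.4   0.9 145.8]]
shoulder (z .037) [[-56.7 -10.  162.8]
 [-56.7   5.8 162.8]]
```

Request:
send_rows --increments '[[80, [-20, 0, 0], 0], [70, [-20, -0.5, 0], 0], [60, [-18.5, -0.5, 20], 0], [50, [0, 0, 20], -0.048], [45, [0, 0, 20], 0]]'

```text
t: 17.77
eef_pos: [0.4336, -0.0279, 0.1396]
orientation: [-0.454, 3.107, -0.001]
contact_force: [-0.8, 1.0, -0.6]
width: 0.0381
```

Request:
send_rows --increments '[[45, [0, 0, 0], 0], [45, [0, 0, 0], 0], [45, [0, 0, 0], 0], [45, [0, 0, 0], 0], [45, [0, 0, 0], 0]]'

```text
t: 18.18
eef_pos: [0.4329, -0.0282, 0.1413]
orientation: [-0.45, 3.106, -0.002]
contact_force: [0.8, 0.1, 0.1]
width: 0.0387
```

```bash
python3 - <<'E'
from h import *
plan([0.432,-0.029,0.052],1.858)
c=optics.get_image("wrist"); cv2.imwrite("pics/w11.png",cv2.resize(c["frame"],(768,576),interpolation=cv2.INTER_CUBIC)[:,:,::-1])
np.save("w11.npy",c,allow_pickle=True)
E
```

```text
TCP [ 0.4329 -0.0282  0.1413] yang 1.8587 q6 -0.502 F [0.8 0.1 0.1] w 0.0387 t 18.18 z [ 2.8e-03 -6.0e-04 -1.0e+00]
shift mm [ 1.3 -0.3 89.3] roll 0.0007
```

View pics/w11.png

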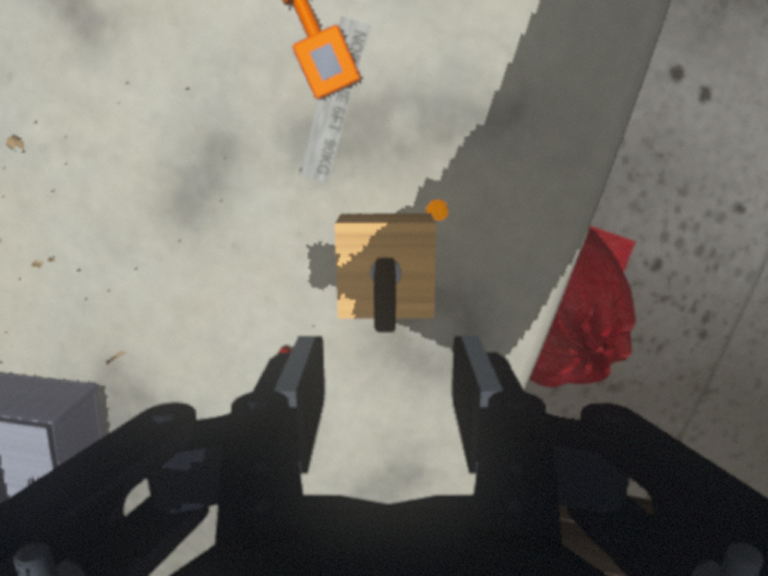

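The bow is parallel to the pads and centred at about (385,295), with the finger mid-line at x≈388. Descending.

Request:
send_rows --increments '[[45, [0, 0, 20], 0], [45, [0, 0, 25], 0], [45, [0, 0, 25], 0], [45, [0, 0, 12], 0], [45, [0, 0, 6.5], 0]]'

```text
t: 18.65
eef_pos: [0.4305, -0.0277, 0.05]
orientation: [0.45, -3.107, -0.001]
contact_force: [-0.4, 0.2, 0.2]
width: 0.0385
```

Request:
send_rows --increments '[[45, [0, 0, 0], 0], [45, [0, 0, 0], 0], [35, [0, 0, 0], 0], [25, [0, 0, 0], 0], [20, [0, 0, 0], 0]]'

```text
t: 19.07
eef_pos: [0.4329, -0.0282, 0.0524]
orientation: [-0.451, 3.107, -0.001]
contact_force: [-0.1, -0.1, -0.0]
width: 0.0174
```

```bash
python3 - <<'E'
from h import *
plan([0.432,-0.029,0.052],1.858)
c=optics.get_image("scene"); crop(c,255,215,50,"s12",6)
c=optics.get_image("wrist"); crop(c,256,250,70,"w12",4)
E
```

```text
TCP [ 0.4329 -0.0282  0.0524] yang 1.859 q6 -0.502 F [-0.1 -0.1 -0. ] w 0.0174 t 19.07 z [ 2.3e-03 -5.0e-04 -1.0e+00]
shift mm [ 1.1 -0.5  0.4] roll 0.001
```

View pics/s12.png

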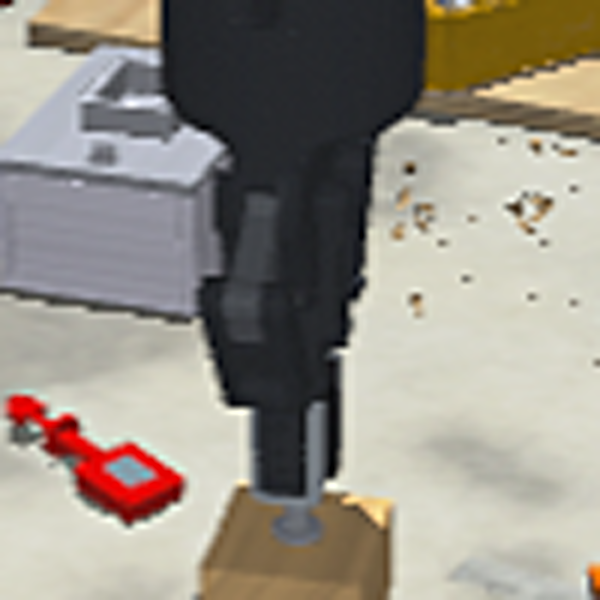

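View pics/w12.png

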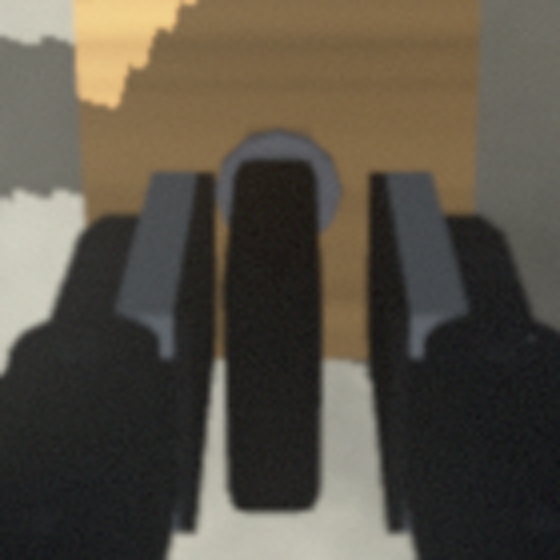

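Request:
send_rows --increments '[[20, [0, -1, 0], 0], [20, [0, -0.8, 0], 0], [20, [0, 0, 0], 0], [14, [0, 0, 0], 0], [8, [0, 0, 0], 0]]' --newtons 80

```text
t: 19.58
eef_pos: [0.4323, -0.0296, 0.0514]
orientation: [0.451, -3.109, -0.0]
contact_force: [0.0, 0.5, 0.4]
width: 0.0083
```

Request:
send_rows --increments '[[4, [0, 0, 0], 0], [0, [0, 0, 0], 0], [0, [0, 0, 0], 0], [0, [0, 0, 0], 0], [0, [0, 0, 0], 0]]' --newtons 80

```text
t: 20.0
eef_pos: [0.4323, -0.0296, 0.0514]
orientation: [0.451, -3.109, -0.0]
contact_force: [-1.4, -0.0, 3.2]
width: 0.0078
```

```bash
python3 - <<'E'
from h import *
plan([0.432,-0.029,0.052],1.858)
c=optics.get_image("wrist"); crop(c,256,250,70,"w13",4)
E
```

```text
TCP [ 0.4323 -0.0296  0.0514] yang 1.859 q6 -0.506 F [-1.4 -0.   3.2] w 0.0078 t 20.0 z [-1.e-04 -0.e+00 -1.e+00]
shift mm [ 0.1  0.7 -0.6] roll 0.001
```

View pics/w13.png

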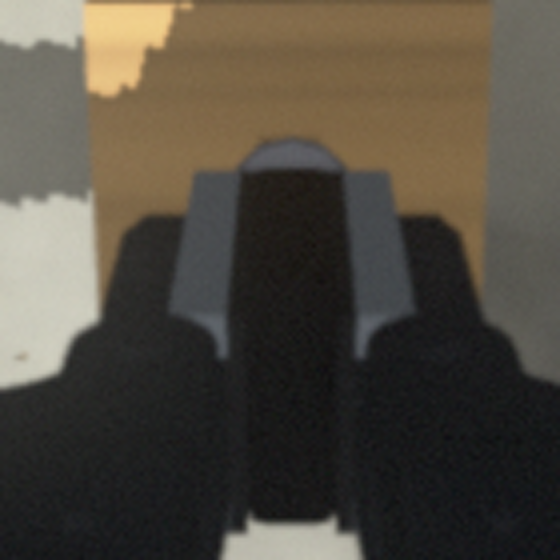

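The bow is pinched centrally between the pads (width 7.8 mm). Lifting straight up.

Request:
send_rows --increments '[[0, [0, 0, -6], 0], [0, [0, 0, -14], 0], [0, [0, 0, -25], 0], [0, [0, 0, -35], 0], [0, [0, 0, -30], 0]]'

```text
t: 20.47
eef_pos: [0.4318, -0.0296, 0.1625]
orientation: [0.451, -3.108, -0.0]
contact_force: [1.1, -0.0, 0.2]
width: 0.0078
```

Request:
send_rows --increments '[[0, [0, 0, 0], 0], [0, [0, 0, 0], 0], [0, [0, 0, 0], 0], [0, [0, 0, 0], 0], [0, [0, 0, 0], 0]]'

```text
t: 20.88
eef_pos: [0.4309, -0.0293, 0.1597]
orientation: [0.451, -3.106, -0.002]
contact_force: [0.1, 0.2, -0.4]
width: 0.0079
```

```bash
python3 - <<'E'
from h import *
plan([0.5545,-0.2430,0.16],1.776)
c=optics.get_image("wrist"); cv2.imwrite("pics/w14.png",cv2.resize(c["frame"],(768,576),interpolation=cv2.INTER_CUBIC)[:,:,::-1])
c=optics.get_image("scene"); crop(c,255,185,55,"s14",6)
E
```

```text
TCP [ 0.4309 -0.0293  0.1597] yang 1.859 q6 -0.506 F [ 0.1  0.2 -0.4] w 0.0079 t 20.88 z [-3.3e-03  7.0e-04 -1.0e+00]
shift mm [ -57.8 -240.    -0.9] roll 0.083
```

View pics/w14.png

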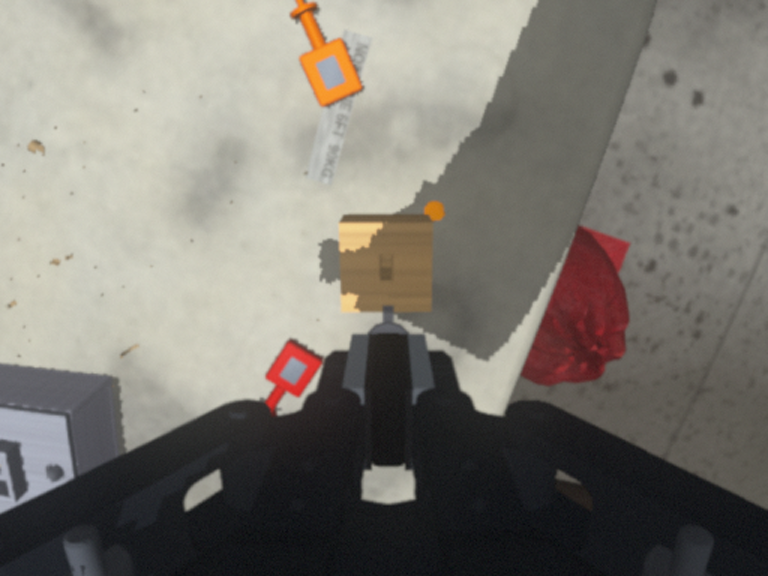

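View pics/s14.png

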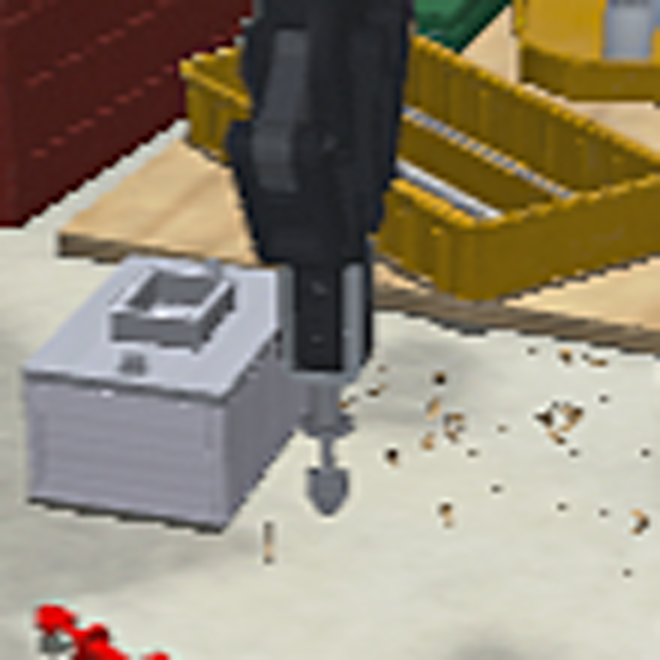

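```bash
python3 - <<'E'
from h import *
plan([0.5545,-0.2430,0.183],1.776)
c=optics.get_image("wrist"); np.save("w15.npy",c,allow_pickle=True)
plan([0.5545,-0.2430,0.183],1.776)
f=c["frame"][:,:,::-1]
cv2.imwrite("pics/w15.png",cv2.resize(f[140:230,220:295],None,fx=8,fy=6,interpolation=cv2.INTER_CUBIC))
E
```

```text
TCP [ 0.4313 -0.0294  0.16  ] yang 1.859 q6 -0.506 F [-0.2  0.4 -0.2] w 0.008 t 20.98 z [-2.7e-03  6.0e-04 -1.0e+00]
shift mm [ -57.4 -239.7  -23.4] roll 0.083
TCP [ 0.4315 -0.0295  0.1602] yang 1.859 q6 -0.506 F [ 0.1  0.2 -0.4] w 0.008 t 21.03 z [-2.2e-03  5.0e-04 -1.0e+00]
shift mm [ -57.2 -239.7  -23.1] roll 0.083
```

View pics/w15.png

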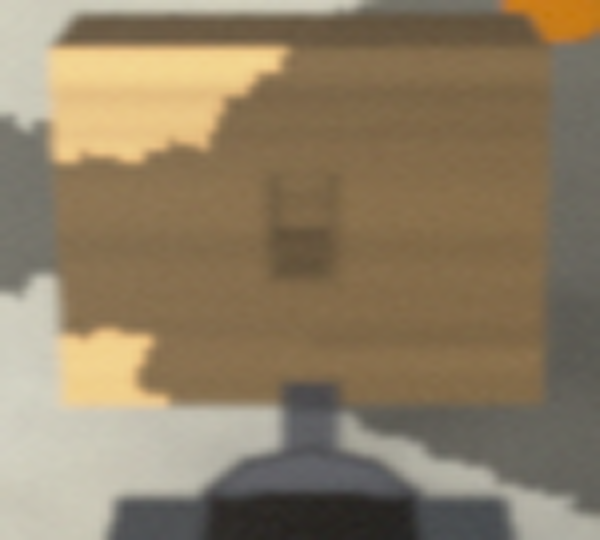

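```bash
python3 - <<'E'
from h import *
c=np.load("w15.npy",allow_pickle=True).item()
# camera-relative tool frame: use world_to_cam via fixed cam-in-tool transform
W=np.array(c["world_to_cam"])
Rct=np.array([[8.3265e-04,.965567,.26015],[1,-1.051e-3,7.0e-4],[9.5e-4,.26015,-.965567]]); pc=np.array([.06693273,-.00045946,-.14269776])
Rt=W[:3,:3].T@Rct.T; T=-W[:3,:3].T@W[:3,3]-Rt@pc
print("T",T.round(4),Rt.round(4).tolist())
S=unproj(c,np.array([[304,226]])/[8,6]+[219.6,139.6],.032)
print("slot world",S.round(4),"tool",((S-T)@Rt*1000).round(2))
G=np.array([.4323,-.0296,.0514]); print("expected tool",((G-T)@Rt*1000).round(2), "world bias of slot - grasp",((S-G)*1000).round(1))
E
```

```text
T [ 0.4309 -0.0288  0.16  ] [[-0.9588, -0.2842, -0.0032], [-0.2842, 0.9588, 0.001], [0.0028, 0.0019, -1.0]]
slot world [[ 0.4317 -0.0297  0.032 ]] tool [[ -0.84  -1.34 128.  ]]
expected tool [ -1.39  -1.38 108.6 ] world bias of slot - grasp [[ -0.6  -0.1 -19.4]]
```

```bash
python3 - <<'E'
from h import *
plan([0.6126,-0.2282,0.183],1.776)
E
```

```text
TCP [ 0.4315 -0.0295  0.1602] yang 1.859 q6 -0.506 F [ 0.1  0.2 -0.4] w 0.008 t 21.03 z [-2.2e-03  5.0e-04 -1.0e+00]
shift mm [-117.1 -242.   -23.2] roll 0.083
```

Request:
send_rows --increments '[[0, [-13, -27, -12], 0], [0, [-14, -30, -12], 0], [0, [-15, -31, 0], 0], [0, [-15, -31, 0], 0], [0, [-15, -31, 0], 0]]'

```text
t: 21.45
eef_pos: [0.5448, -0.1542, 0.185]
orientation: [0.451, -3.109, -0.0]
contact_force: [1.2, 0.2, 0.1]
width: 0.0082
```

Request:
send_rows --increments '[[0, [-15, -31, 0], 0], [0, [-15, -31, 0], 0], [0, [-15, -30, 0], 0], [0, [0, 0, 0], 0.04], [0, [0, 0, 0], 0.043]]'

```text
t: 21.87
eef_pos: [0.6143, -0.2302, 0.1837]
orientation: [0.316, -3.125, -0.001]
contact_force: [0.2, 0.7, -0.1]
width: 0.0075
```

Request:
send_rows --increments '[[0, [0, 0, 0], 0], [0, [0, 0, 0], 0], [0, [0, 0, 0], 0], [0, [0, 0, 0], 0], [0, [0, 0, 0], 0]]'

```text
t: 22.28
eef_pos: [0.6131, -0.2281, 0.1855]
orientation: [-0.323, 3.125, -0.0]
contact_force: [-1.1, -0.9, -1.0]
width: 0.0075
```

```bash
python3 - <<'E'
from h import *
plan([0.6126,-0.2282,0.183],1.776)
c=optics.get_image("wrist"); np.save("w16.npy",c,allow_pickle=True)
plan([0.6126,-0.2282,0.183],1.776)
f=c["frame"][:,:,::-1]
cv2.imwrite("pics/w16.png",cv2.resize(f[120:270,180:330],None,fx=5,fy=4,interpolation=cv2.INTER_CUBIC))
E
```

```text
TCP [ 0.6131 -0.2281  0.1855] yang 1.7767 q6 -0.661 F [-1.1 -0.9 -1. ] w 0.0075 t 22.28 z [ 1.e-04 -1.e-04 -1.e+00]
shift mm [ 0.5 -0.   2.5] roll 0.0007
TCP [ 0.6131 -0.2281  0.1855] yang 1.7767 q6 -0.661 F [0.3 1.  0.4] w 0.0078 t 22.33 z [ 1.e-04 -0.e+00 -1.e+00]
shift mm [ 0.5 -0.   2.5] roll 0.0007
```

View pics/w16.png

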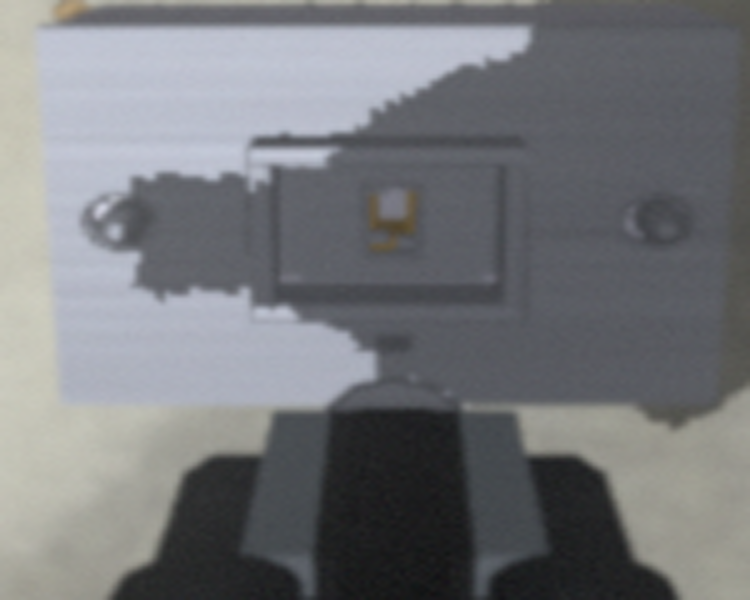

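```bash
python3 - <<'E'
from h import *
c=np.load("w16.npy",allow_pickle=True).item()
s,r=pose(); T=s["eef_pos"]
w=lambda p,z: unproj(c,np.array(p)/[5,4]+[179.6,119.6],z)
t=lambda P:((P-T)@r.as_matrix()*1000).round(2)
S=w([[393,218.5]],.055); print("slot",S.round(4),t(S))
O=w([[278,168],[503,168],[503,300],[275,300]],.055); print(t(O))
H=w([[115,222],[660,220]],.055); print("pins",t(H),np.arctan2(*(H[1]-H[0])[1::-1]))
print("tip",t(w([[393,343]],T[2]-.0474)))
E
```

```text
slot [[ 0.6118 -0.2285  0.055 ]] [[  1.35  -0.14 130.47]]
[[ 11.87 -18.8  130.47]
 [ 11.9   17.69 130.47]
 [-16.05  18.17 130.47]
 [-16.09 -19.76 130.48]]
pins [[  0.59 -45.8  130.48]
 [  1.1   43.67 130.47]] 1.7824209083144504
tip [[ 2.66 -0.05 47.4 ]]
```

```bash
python3 - <<'E'
from h import *
c=np.load("w16.npy",allow_pickle=True).item(); f=c["frame"][:,:,::-1]
cv2.imwrite("pics/w16b.png",cv2.resize(f[185:245,225:285],None,fx=10,fy=10,interpolation=cv2.INTER_CUBIC))
E
```

```text
(no output)
```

View pics/w16b.png

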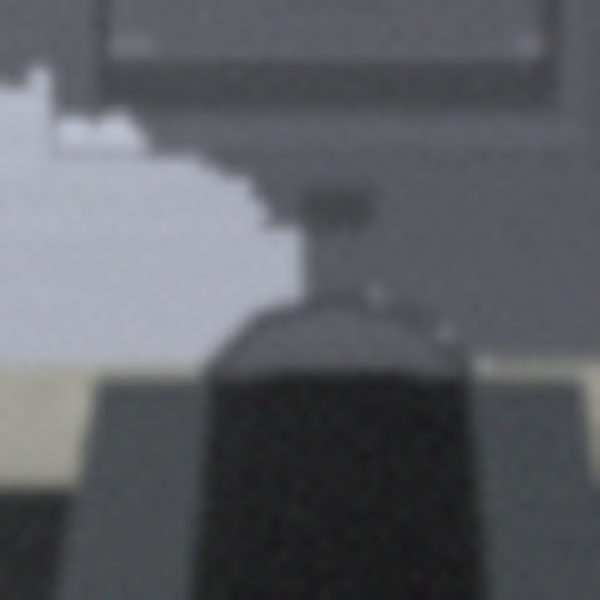

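```bash
python3 - <<'E'
from h import *
c=np.load("w16.npy",allow_pickle=True).item()
s,r=pose(); T=s["eef_pos"]
w=lambda p,d: ((unproj(c,np.array(p)/10+[224.55,184.55],T[2]-d/1000)-T)@r.as_matrix()*1000).round(2)
print("tip edge (+1.5)",w([[338,190]],47.4),"taper start(+6)",w([[338,222]],41.4),"shoulder bottom (+8)",w([[340,300]],19.4))
E
```

```text
tip edge (+1.5) [[3.76e+00 4.00e-02 4.74e+01]] taper start(+6) [[3.85e+00 4.00e-02 4.14e+01]] shoulder bottom (+8) [[ 7.27  0.15 19.4 ]]
```

Request:
send_rows --increments '[[0, [1, -0.2, 15], 0], [0, [0, 0, 20], 0], [0, [0, 0, 20], 0], [0, [0, 0, 15], 0], [0, [0, 0, 8], 0]]'

```text
t: 22.75
eef_pos: [0.6108, -0.2279, 0.1051]
orientation: [0.322, -3.122, -0.003]
contact_force: [-0.4, -0.1, 0.1]
width: 0.0079
```

Request:
send_rows --increments '[[0, [0, 0, 0], 0], [0, [0, 0, 0], 0], [0, [0, 0, 0], 0], [0, [0, 0, 0], 0], [0, [0, 0, 0], 0]]'

```text
t: 23.17
eef_pos: [0.6133, -0.2292, 0.1087]
orientation: [-0.322, 3.123, -0.002]
contact_force: [-0.6, 0.3, -0.3]
width: 0.0077
```

```bash
python3 - <<'E'
from h import *
plan([0.6118,-0.2283,0.104],1.776)
c=optics.get_image("wrist"); crop(c,256,210,70,"w17",5)
c=optics.get_image("scene"); crop(c,235,175,45,"s17",7)
E
```

```text
TCP [ 0.6133 -0.2292  0.1087] yang 1.7761 q6 -0.662 F [-0.6  0.3 -0.3] w 0.0077 t 23.17 z [ 0.0023 -0.0011 -1.    ]
shift mm [1.3 1.2 4.7] roll 0.0001
```

View pics/w17.png

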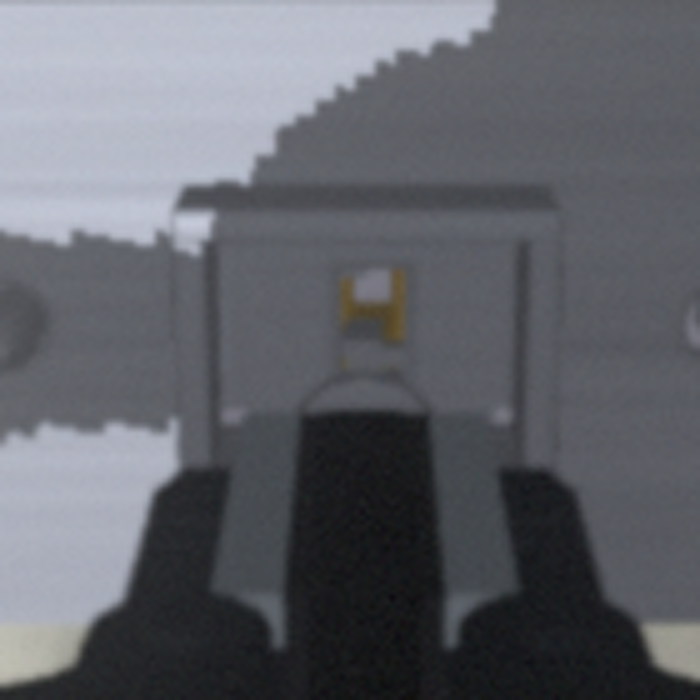

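View pics/s17.png

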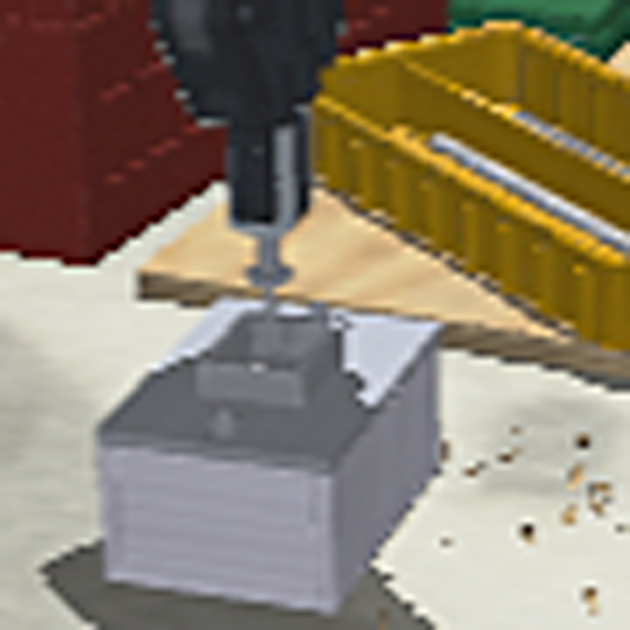

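The blade tip (370,335) is within the slot outline at x 335–408. Lowering slowly.

Request:
send_rows --increments '[[0, [0, 0, 2], 0], [0, [0, 0, 2], 0], [0, [0, 0, 2], 0], [0, [0, 0, 1], 0], [0, [0, 0, 0], 0]]'

```text
t: 23.68
eef_pos: [0.6119, -0.2286, 0.0997]
orientation: [0.322, -3.124, -0.001]
contact_force: [0.0, -0.2, -0.3]
width: 0.0078
```

Request:
send_rows --increments '[[0, [0, 0, 1], 0], [0, [0, 0, 1], 0], [0, [0, 0, 1], 0], [0, [0, 0, 1], 0], [0, [0, 0, 0], 0]]'

```text
t: 24.1
eef_pos: [0.6122, -0.2288, 0.096]
orientation: [0.322, -3.125, -0.0]
contact_force: [0.5, 0.2, 0.9]
width: 0.0077
```

Request:
send_rows --increments '[[0, [0, 0, 1], 0], [0, [0, 0, 1], 0], [0, [0, 0, 1], 0], [0, [0, 0, 1], 0], [0, [0, 0, 0], 0]]'

```text
t: 24.52
eef_pos: [0.6124, -0.2288, 0.0922]
orientation: [-0.322, 3.125, 0.0]
contact_force: [0.4, 0.7, 0.3]
width: 0.0081
```

Request:
send_rows --increments '[[0, [0, 0, 1], 0], [0, [0, 0, 0.5], 0], [0, [0, 0, 0.5], 0], [0, [0, 0, 0], 0], [0, [0, 0, 0], 0]]'

```text
t: 24.93
eef_pos: [0.6131, -0.2292, 0.0907]
orientation: [-0.321, 3.124, -0.001]
contact_force: [1.6, -0.8, 1.3]
width: 0.008
```

Request:
send_rows --increments '[[0, [0, 0, 0.7], 0], [0, [0, 0, 0.5], 0], [0, [0, 0, 0], 0], [0, [0, 0, 0], 0], [0, [0, 0, 0], 0]]'

```text
t: 25.35
eef_pos: [0.6134, -0.2294, 0.0893]
orientation: [-0.321, 3.123, -0.002]
contact_force: [3.9, -1.5, -0.2]
width: 0.0081
```

Request:
send_rows --increments '[[0, [0, 0, 0], 0.11], [0, [0, 0, 0], 0.11], [0, [0, 0, 0], 0], [0, [0, 0, 0], -0.11], [0, [0, 0, 0], -0.11]]'

```text
t: 25.77
eef_pos: [0.6113, -0.2277, 0.0885]
orientation: [0.335, -3.122, -0.004]
contact_force: [2.7, 1.7, 1.5]
width: 0.008
```

Request:
send_rows --increments '[[0, [0, 0, 0], -0.11], [0, [0, 0, 0], -0.11], [0, [0, 0, 0], 0], [0, [0, 0, 0], 0.11], [0, [0, 0, 0], 0.11]]'

```text
t: 26.18
eef_pos: [0.6115, -0.2285, 0.0886]
orientation: [0.312, -3.124, -0.001]
contact_force: [1.9, -0.6, 0.0]
width: 0.0079
```

Request:
send_rows --increments '[[0, [0, 0, 0.5], 0], [0, [0, 0, 0.5], 0], [0, [0, 0, 0.5], 0], [0, [0, 0, 0], 0], [0, [0, 0, 0], 0]]'

```text
t: 26.6
eef_pos: [0.6118, -0.2287, 0.0877]
orientation: [0.323, -3.124, -0.001]
contact_force: [-0.7, -0.6, 4.3]
width: 0.008
```

Request:
send_rows --increments '[[0, [0, 0, 0.5], 0], [0, [0, 0, 0.5], 0], [0, [0, 0, 0], 0], [0, [0, 0, 0], 0], [0, [0, 0, 0], 0]]'

```text
t: 27.02
eef_pos: [0.6118, -0.2289, 0.0863]
orientation: [0.322, -3.124, 0.0]
contact_force: [-2.1, -0.7, 2.1]
width: 0.0082
```

Request:
send_rows --increments '[[0, [0, 0, 0.5], 0], [0, [0, 0, 0.5], 0], [0, [0, 0, 0.5], 0], [0, [0, 0, 0], 0], [0, [0, 0, 0], 0]]'

```text
t: 27.43
eef_pos: [0.6118, -0.2289, 0.0847]
orientation: [0.321, -3.124, -0.0]
contact_force: [-2.6, -1.4, 1.6]
width: 0.0073
```

```bash
python3 - <<'E'
from h import *
plan([0.6118,-0.2283,0.0744],1.776)
c=optics.get_image("wrist"); crop(c,256,220,70,"w18",4)
c=optics.get_image("scene"); crop(c,235,175,45,"s18",7)
E
```

```text
TCP [ 0.6118 -0.2289  0.0847] yang 1.7759 q6 -0.662 F [-2.6 -1.4  1.6] w 0.0073 t 27.43 z [-1.2e-03 -1.0e-04 -1.0e+00]
shift mm [-0.2  0.5 10.3] roll -0.0001
```

View pics/w18.png

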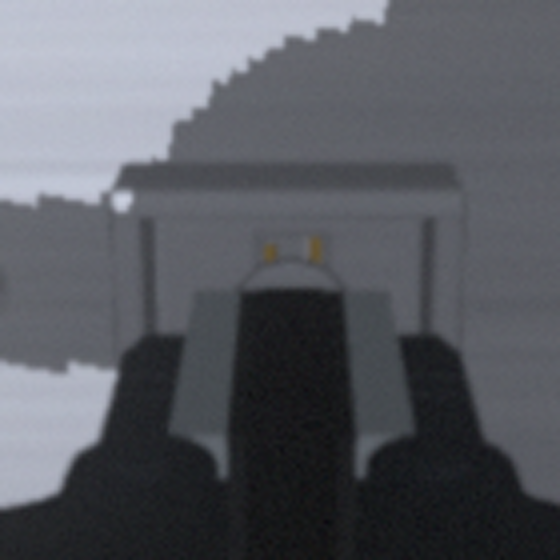

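View pics/s18.png

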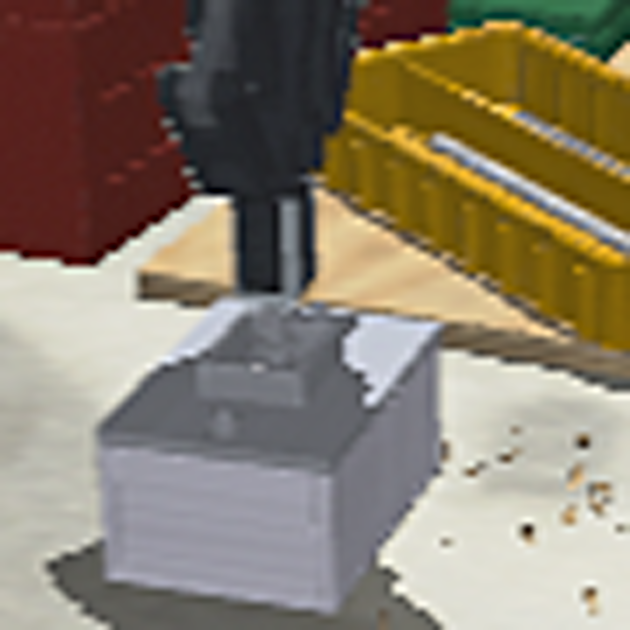

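Request:
send_rows --increments '[[0, [0, 0, 1], 0], [0, [0, 0, 0.5], 0], [0, [0, 0, 0.5], 0], [0, [0, 0, 0], 0], [0, [0, 0, 0], 0]]'

```text
t: 27.95
eef_pos: [0.6119, -0.2288, 0.0828]
orientation: [0.321, -3.124, -0.0]
contact_force: [-3.5, -0.5, 3.2]
width: 0.0079
```

Request:
send_rows --increments '[[0, [0, 0, 1], 0], [0, [0, 0, 0.5], 0], [0, [0, 0, 0.5], 0], [0, [0, 0, 0], 0], [0, [0, 0, 0], 0]]'

```text
t: 28.37
eef_pos: [0.6121, -0.2288, 0.0808]
orientation: [0.322, -3.125, -0.0]
contact_force: [-3.7, -1.8, 1.6]
width: 0.0078
```

Request:
send_rows --increments '[[0, [0.5, 0, 0.5], 0], [0, [0, 0, 0.5], 0], [0, [0, 0, 0.5], 0], [0, [0, 0, 0.5], 0], [0, [0, 0, 0], 0]]'

```text
t: 28.78
eef_pos: [0.612, -0.2289, 0.079]
orientation: [-0.322, 3.125, 0.0]
contact_force: [-3.7, -1.6, 1.1]
width: 0.0083
```

Request:
send_rows --increments '[[0, [0, 0, 0.5], 0], [0, [0, 0, 0.5], 0], [0, [0, 0, 0.5], 0], [0, [0, 0, 0.5], 0], [0, [0, 0, 0], 0]]'

```text
t: 29.2
eef_pos: [0.6122, -0.2288, 0.077]
orientation: [-0.322, 3.124, 0.0]
contact_force: [-1.0, -1.7, -0.7]
width: 0.0077
```

Request:
send_rows --increments '[[0, [0, 0, 0.5], 0], [0, [0, 0, 0.5], 0], [0, [0, 0, 0.5], 0], [0, [0, 0, 0.5], 0], [0, [0, 0, 0], 0]]'

```text
t: 29.62
eef_pos: [0.6121, -0.2287, 0.075]
orientation: [-0.322, 3.125, 0.001]
contact_force: [-0.4, 0.3, -0.0]
width: 0.0082
```

Request:
send_rows --increments '[[0, [0, 0, 0.5], 0], [0, [0, 0, 0.5], 0], [0, [0, 0, 0.5], 0], [0, [0, 0, 0], 0], [0, [0, 0, 0], 0]]'

```text
t: 30.03
eef_pos: [0.6121, -0.2288, 0.0744]
orientation: [-0.322, 3.124, 0.0]
contact_force: [-1.1, 1.9, 5.9]
width: 0.0077
```

```bash
python3 - <<'E'
from h import *
plan([0.6118,-0.2283,0.0744],1.776)
c=optics.get_image("wrist"); crop(c,256,220,70,"w19",4)
c=optics.get_image("scene"); crop(c,235,175,45,"s19",7)
E
```

```text
TCP [ 0.6121 -0.2288  0.0744] yang 1.7761 q6 -0.662 F [-1.1  1.9  5.9] w 0.0077 t 30.03 z [ 7.e-04  1.e-04 -1.e+00]
shift mm [0.2 0.6 0. ] roll 0.0001
```

View pics/w19.png

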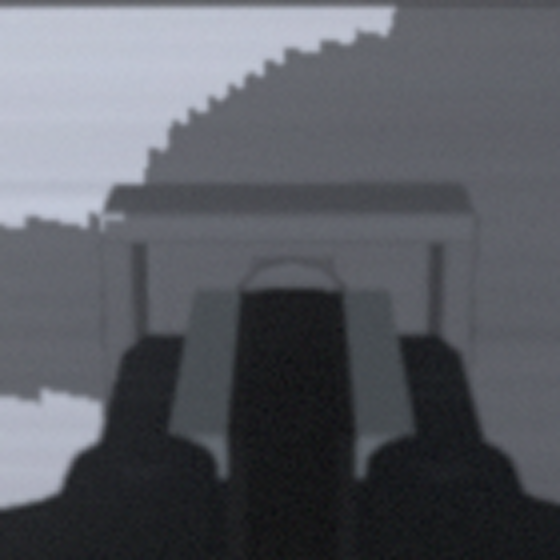

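View pics/s19.png

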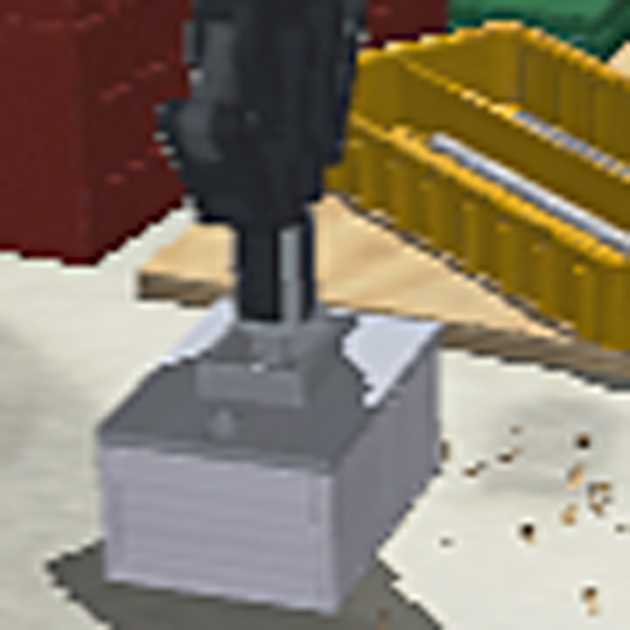

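The shoulder is home: TCP z is 0.0744 as predicted, with 6 N of contact. Turning clockwise.

Request:
send_rows --increments '[[0, [0, 0, 0.3], 0], [0, [0, 0, 0], 0], [0, [0, 0, 0], 0.06], [0, [0, 0, 0], 0.08], [0, [0, 0, 0], 0.1]]' --newtons 100

```text
t: 30.55
eef_pos: [0.6124, -0.2284, 0.0745]
orientation: [0.061, 3.139, 0.002]
contact_force: [-1.3, 3.3, 6.7]
width: 0.0074
```

Request:
send_rows --increments '[[0, [0, 0, 0], 0.1], [0, [0, 0, 0], 0.1], [0, [0, 0, 0], 0.1], [0, [0, 0, 0], 0.1], [0, [0, 0, 0], 0.1]]'

```text
t: 30.97
eef_pos: [0.6126, -0.2278, 0.0745]
orientation: [0.836, 3.027, 0.004]
contact_force: [-1.0, 4.3, 6.3]
width: 0.0076
```

```bash
python3 - <<'E'
from h import *
plan([0.6121,-0.2288,0.0744],0.206)
print(readout.sense()["moment"])
E
```

```text
TCP [ 0.6126 -0.2278  0.0745] yang 1.032 q6 0.083 F [-1.   4.3  6.3] w 0.0076 t 30.97 z [ 0.0021  0.0024 -1.    ]
shift mm [-0.1 -1.1  0.1] roll 0.826
[0.92941777 0.14546249 0.03759368]
```

Request:
send_rows --increments '[[0, [0, 0, 0], 0.1], [0, [0, 0, 0], 0.1], [0, [0, 0, 0], 0.1], [0, [0, 0, 0], 0.1], [0, [0, 0, 0], 0.1]]'

```text
t: 31.38
eef_pos: [0.6131, -0.2274, 0.0745]
orientation: [1.558, 2.727, 0.007]
contact_force: [1.1, 4.3, 6.6]
width: 0.0076
```

Request:
send_rows --increments '[[0, [0, 0, 0], 0.1], [0, [0, 0, 0], 0.1], [0, [0, 0, 0], 0.1], [0, [0, 0, 0], 0], [0, [0, 0, 0], 0]]'

```text
t: 31.8
eef_pos: [0.6134, -0.2273, 0.0745]
orientation: [1.942, 2.468, 0.008]
contact_force: [1.0, 5.8, 6.0]
width: 0.0075
```

Request:
send_rows --increments '[[0, [0, 0, 0], 0], [0, [0, 0, 0], 0], [0, [0, 0, 0], 0], [0, [0, 0, 0], 0], [0, [0, 0, 0], 0]]'

```text
t: 32.22
eef_pos: [0.6134, -0.2273, 0.0745]
orientation: [1.942, 2.468, 0.008]
contact_force: [1.8, 4.1, 6.4]
width: 0.0075
```

```bash
python3 - <<'E'
from h import *
plan([0.6121,-0.2288,0.0744],0.206)
print(readout.sense()["moment"])
c=optics.get_image("wrist"); crop(c,256,220,70,"w20",4)
c=optics.get_image("scene"); crop(c,235,175,45,"s20",7)
E
```

```text
TCP [ 0.6134 -0.2273  0.0745] yang 0.2374 q6 0.878 F [1.8 4.1 6.4] w 0.0075 t 32.22 z [ 0.0038  0.0035 -1.    ]
shift mm [-1.1 -1.7  0.1] roll 0.0314
[ 1.2127152  -0.14672261  0.04621764]
```

View pics/w20.png

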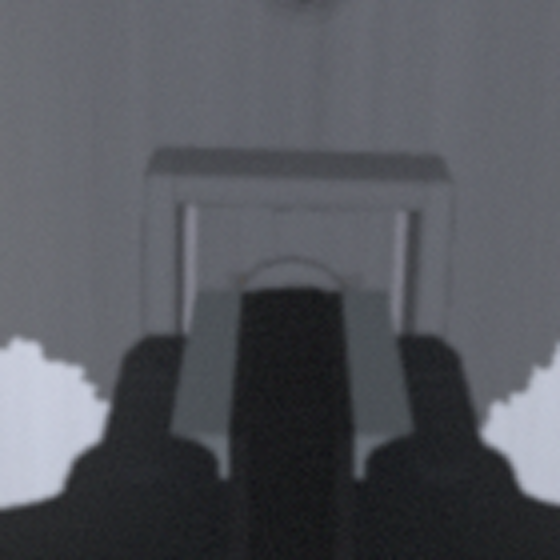

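View pics/s20.png

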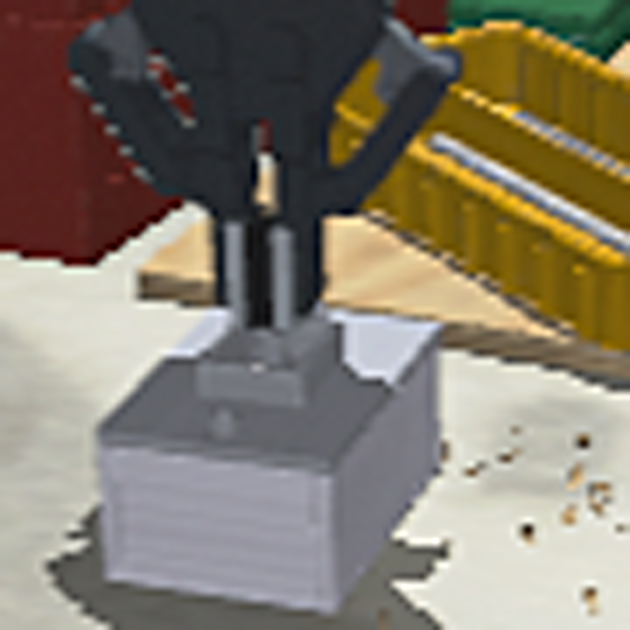

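Request:
send_rows --increments '[[0, [0, 0, 0], 0.03], [0, [0, 0, 0], 0.02], [0, [0, 0, 0], 0], [0, [0, 0, 0], 0], [0, [0, 0, 0], 0]]'

```text
t: 32.73
eef_pos: [0.6135, -0.2273, 0.0745]
orientation: [2.003, 2.419, 0.008]
contact_force: [0.8, 4.4, 6.5]
width: 0.0076
```

```bash
python3 - <<'E'
from h import *
plan([0.6121,-0.2288,0.0744],0.206)
print(readout.sense()["moment"])
c=optics.get_image("top"); crop(c,272,195,110,"t21",3)
E
```

```text
TCP [ 0.6135 -0.2273  0.0745] yang 0.1876 q6 0.928 F [0.8 4.4 6.5] w 0.0076 t 32.73 z [ 0.0039  0.0034 -1.    ]
shift mm [-1.2 -1.7  0.1] roll -0.0184
[ 1.12703168 -0.23628773  0.13079349]
```

View pics/t21.png

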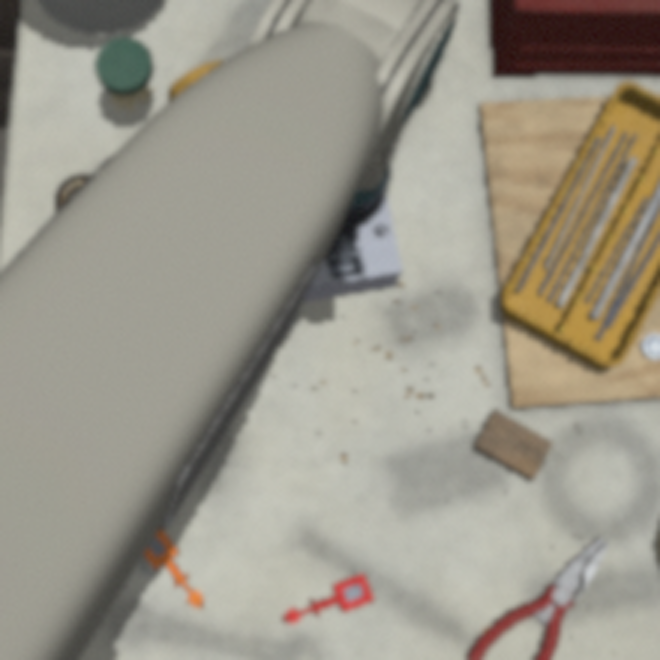

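The top view shows the off-cut at (512,445), the jar at (124,65) and the tape roll unmoved. The key has been turned 1.59 rad and is held. Handing in.

```bash
python3 - <<'E'
from station import ticket
print(ticket.finish_job())
E
```

```text
the job is handed in; nothing more can be done
None
```

I set the cover over both pins, pushed the key fully home in the lock, and turned it about 1.59 rad clockwise. The job was handed in at about 33 s, with the fingers still gripping the key and holding it turned. `finish_job` gave no verdict.

**Last checks:**
- **Cover:** it looked flush in the last scene picture, and the lock face and pin a showed through the openings when it was set down.
- **Key home:** the TCP stopped at 0.0744 m, the height I had worked out for the shoulder resting on the lock face, with about 6 N of downward contact.
- **Key turned and gripped:** the tool yaw turned 1.59 rad and the fingers were closed on the bow at 7.6 mm, with the bow still flat between the pads. I could not read the plug angle directly. Allowing for the 0.1 rad lag, it should be at least 1.45 rad.
- **Bystanders:** the jar, tape roll and off-cut looked unmoved in the top view. The measure was mostly hidden by the arm there, but the arm never went near it.

**Disagreements:**
- **Sticky pins:** I rocked the key once, about 0.22 rad each way, at roughly the first catch. I felt no clear stop at either depth.
- **Sideways measurements:** they disagreed by up to about 2 mm. I corrected for this from the pictures before gripping the key, and I used the empty stand slot as a reference before entering the lock.

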